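Set the sine plate to 30 degrees on a gauge block

ROBOT

A 6-joint arm with a two-finger parallel gripper is mounted at the origin on a cart in front of the work surface, level with it; the furniture and walls round the work are solid. World frame = base frame: x ahead of the robot, y to its left, z up, the work surface at z = 0. Lengths are in m, angles in rad, forces in N, time in s.
With the tool pointing down it reaches from about 0.35 to 0.775 m from the base axis. Payload 5.5 kg.
Tool frame: the origin (TCP) lies at the very end of the fingers, on their centre line; the grasp point (between the pads) lies 19 mm behind it; z points along the fingers, y is the direction in which the jaws open and shut (so a half turn about z gives the same grasp; the last joint's range is limited). The gripper opens to 85 mm and grips with 20 to 120 N. Pads are 22 mm wide; open, the fingers measure 114 mm over their backs; the gripper's body (76 mm by 85 mm) begins 54 mm behind the grasp point. The pads swing forward as they close: fully open they stand 13 mm farther back than shut.
Start: joints at [1.122, 0.313, 0.046, 1.304, 0, 1.431], TCP at [0.175, 0.548, 0.231] pointing down, gripper open.
Joint ranges: [-2.76, 2.76], [-0.86, 1.69], [-1.03, 1.26], [-2.2, 2.34], [-1.47, 1.5], [-3.14, 3.14]. Speed limits (rad/s): [2.57, 2.57, 3.14, 3.14, 3.14, 3.14].

INTERFACE

Orientations are given as a unit quaternion [w, x, y, z].
In Python, from workcell import get_state, vision, workorder, silhouettes, tip_of gives the robot as it stands.
- The arm moves only by the shell command python3 -m inch 'ROWS' [FORCE]. ROWS is JSON, a list of rows, each a list of 7 numbers: the shift along the tool's x, y, z in cm, then the turn, a rotation vector about the tool's x, y, z in degrees, then the finger opening in cm, from 0 to 8.54. In form: [[dx, dy, dz, rx, ry, rz, hand], ...]. A call has 1 to 5 rows; each row shifts and turns the commanded pose from where the row before left it, along the tool's axes as they then stand; what a row does not reach is not made up. A row lasts 1/10 s, in which the tool goes at most 50 mm and 8.59 degrees, less where a joint would pass 70% of its speed; a pose out of reach is approached as far as the arm can. A call with a gripper value outside its range is refused whole. The fingers move at their own pace and stop on an object; FORCE is the grip in N (left out, the last holds). Time passes only in rows, so rows that do not move let the fingers close. It gives the time, the measured TCP pose, the force and the opening at its end, in the units of the state.
- get_state(): the state, without advancing time (a new reading comes with each control period).
- vision.read_camera(name): name is "scene" or "side" or "wrist"; returns a dict with "pixels" (384x512x3 uint8, red, green, blue), "depth" (384x512 float32, m along the optical axis (not along the pixel's ray), 0 where there is no reading), "mtx" (3x3 intrinsics, pixels), "T" (4x4, takes a point from camera to world coordinates); the wrist camera has in their place "tool_from_camera" (4x4, takes a point from camera to tool coordinates, whose origin is the TCP and whose axes are the flange's). Camera axes: x right, y up, looking along -z (the intrinsics and any distortion apply to the point x, -y, -z); pixel columns grow to the right and rows downward; lengths in m; the calibration is good to about 2 mm. A picture is of the moment at which its call begins: read the wrist's pose just before it.
- workorder.hand_in(): hands the job in, once; it reports no verdict.
Trained networks look in a picture, given as the dict that the camera call returned (one of the last four; its "shot" number tells which), for a name from the list of things; names that differ only in an ending like _2 or _b are one class to them, and where a whole thing is asked for, a point or a joint stands for the part that bears it (a point fixed in the world has none). Each returns a list of dicts, best first, with "confidence" (0 to 1); they miss things now and then, are a little off and sometimes report something else, mostly with a low value. They report only what shows in the picture. A call takes as long as a camera call. They do not tell look-alikes from the thing itself.
- silhouettes(picture, label): "mask" (384x512 bool, what is visible of it) and "location" ([column, row] in pixels, amid what is visible of it).
- tip_of(picture, label): "location" ([column, row] in pixels: a listed point, or the origin of a listed thing).
The state is a dict: "clock": time; "joint_pos": joint angles; "qvel": joint speeds; "tau": joint torques, N m; "tcp_pos": TCP position; "orientation": TCP orientation; "wrist_force": force on the tool from outside, world axes, zero at the start; "ft_torque": the same for the moment, N m; "finger_gap": finger opening in m.
Only numpy, scipy, OpenCV 4.12 (cv2) and the standard library are available. Lean on these libraries where they do the work, as an engineer would, in place of code of your own. Each camera call takes 0.05 s, during which the arm holds its last target.

TASK

Set the small sine plate to 30 degrees: raise its hinged plate by the black knob, stand the 30 mm gauge block upright on the base under the middle of the roller, then fold the plate gently back down until the roller bears on the block, pressing lightly so that it stays in firm contact. Leave the other gauge blocks and small things where they are.

Things in the scene. Friction and masses are not known exactly. Their poses are not given: they have to be found in the camera images.
- sine_base: Steel base of the sine plate, 140 (x) x 86 (y) x 16 mm, fixed to the table; origin at the centre of its underside, x along its length from the knob end to the hinge, z up; its top face is at z = 16 mm. Hinge axis along the base's y at x = +45, z = 24 mm, between two hinge cheeks (x 34 to 56 mm, up to 39 mm high); in front of them the top face is flat and clear.
- sine_plate (a joint): Hinge angle of the sine plate, rad: 0 = parallel to the base, grows as the knob end rises, stop at 1.15. Stiff hinge (0.45 N m friction): the plate stays where it is left; the knob takes 5 to 6 N up, 2 N down. Plate 64 mm wide, 10 thick, reaching 95 mm in front of the hinge, underside 7 mm above the line joining hinge and roller axes. Roller on a 30 mm block: angle 0.524.
- knob (a point): Centre of the black barrel knob on an 8 mm stem, 30 mm past the middle of the plate's free edge: 20 mm diameter, 24 mm long along the base's y, with flat ends that can be pinched and turn between the fingers. In the base frame at angle a it is at x = 45 - 125 cos a + 12 sin a, y = 0, z = 24 + 125 sin a + 12 cos a mm.
- roller (a point): Centre of the setting roller under the plate: 16 mm diameter, 60 mm long along the base's y, axis 60 mm from the hinge axis. Its lowest line is 60 sin(angle) mm above the base's top. 5 to 8 N down on the knob seats it; over 14 N there overloads the block (30 N). The raised plate and its knob overhang the place of the block, so the block must be brought in from the knob side with the fingers tilted about 30 degrees.
- block_seat (a point): Point on the base's top face, on its centre line, right below the roller when the plate is at 30 degrees: 52 mm in front of the hinge axis. The 30 mm block belongs here, centred within about 5 mm; the axes are the base's.
- block_30: The steel gauge block that is 30 mm high as it stands: 19 (x) x 36 (y) x 30 (z) mm, 0.07 kg; the largest of the three blocks; origin at the centre of its underside.
- block_20: Another steel gauge block, 11 x 36 x 20 mm high; origin at the centre of its underside. Leave alone.
- block_12: Another steel gauge block, 36 x 15 x 12 mm high; origin at the centre of its underside. Leave alone.
- bearing_ring: Ball bearing lying flat, 35 mm diameter, 11 mm high. Leave alone.
- fitting: Small brass fitting standing upright, 12 mm wide, 23 mm high. Leave alone.
- loupe: Black eye loupe, 34 mm diameter, 30 mm high. Leave alone.
- disc: Small brass contact disc, 23 mm diameter, 13 mm high. Leave alone.
Not all that is in view belongs to the job. What is shaped like the sine_base but orange is not meant.

How it is judged:
On the way, in this order (a step that is already met when the one before it is completed fails the run):
1. the plate is raised past 34 degrees so that the block fits under the roller (value of joint sine_plate above 0.6 rad), for 0.2 s.
2. the 30 mm block stands upright on the base at its seat, let go, with the plate still raised (z of block_30 in the frame of block_seat between -0.003 and 0.003 m and x of block_30 in the frame of block_seat between -0.02 and 0.02 m and y of block_30 in the frame of block_seat between -0.025 and 0.025 m and angle between block_30's own z axis and vertical below 0.06 rad and value of joint sine_plate above 0.55 rad and contact force between block_30 and the fingers below 0.1 N), for 0.2 s.
At the end, for the whole second after the job is handed in: The plate stands at 30 degrees (0.495 to 0.545 rad) with its roller bearing on the 30 mm block with more than 0.5 N; the block stands upright (within 0.06 rad) on the base's top face, within 20 mm lengthwise and 25 mm sideways of its seat, at rest (z of block_30 in the frame of block_seat between -0.003 and 0.003 m and x of block_30 in the frame of block_seat between -0.02 and 0.02 m and y of block_30 in the frame of block_seat between -0.025 and 0.025 m and angle between block_30's own z axis and vertical below 0.06 rad and value of joint sine_plate between 0.495 and 0.545 rad and contact force between sine_plate and block_30 above 0.5 N and linear speed of block_30 below 0.01 m/s); the robot touches nothing.
It fails at once if the plate is forced onto the block with more than 30 N (contact force between sine_plate and block_30 above 30 N).
It fails at once if another gauge block or bystander is shifted by more than 30 mm (distance of any of block_20, block_12, bearing_ring, fitting, loupe, disc from where it was at the start of the episode above 0.03 m).
It also fails if it takes over 72 s, if anything falls off the work surface, if the arm or the gripper's body presses on something with over 40 N, if the wrist force passes 120 N, or if a joint passes its speed limit or range.

## Working session

There is one attempt and no reset: what is moved stays moved. The work goes in short steps, Python scripts to look and compute and a shell command to move; the robot and the scene stay as the last step left them, time stands still between calls to the robot, and variables do not carry over. Pictures are saved under pics/ and viewed, and the job is handed in when it is done.

```bash
ls; mkdir -p pics
cat > h.py <<'E'
import numpy as np, cv2
from scipy.spatial.transform import Rotation as R
from workcell import get_state, vision, workorder, silhouettes, tip_of
def toolT(s):
    T=np.eye(4); q=s["orientation"]; T[:3,:3]=R.from_quat([q[1],q[2],q[3],q[0]]).as_matrix(); T[:3,3]=s["tcp_pos"]; return T
def shot(name):
    s=get_state(); p=vision.read_camera(name)
    p["W"]=p["T"] if "T" in p else toolT(s)@p["tool_from_camera"]
    return p
def save(p,fn,scale=1.5,crop=None):
    im=p["pixels"][:,:,::-1]
    if crop: im=im[crop[1]:crop[3],crop[0]:crop[2]]
    cv2.imwrite("pics/"+fn,cv2.resize(im,None,fx=scale,fy=scale,interpolation=cv2.INTER_CUBIC))
def world(p,u,v,d=None):
    if d is None: d=p["depth"][int(round(v)),int(round(u))]
    K=p["mtx"]; x=(u-K[0,2])/K[0,0]*d; y=(v-K[1,2])/K[1,1]*d
    return (p["W"]@np.array([x,-y,-d,1]))[:3]
def cloud(p,mask):
    v,u=np.nonzero(mask&(p["depth"]>0)); d=p["depth"][v,u]; K=p["mtx"]
    x=(u-K[0,2])/K[0,0]*d; y=(v-K[1,2])/K[1,1]*d
    return (p["W"]@np.stack([x,-y,-d,np.ones_like(d)]))[:3].T
def onplane(p,u,v,z):
    a=world(p,u,v,0.1); b=world(p,u,v,1.0); t=(z-a[2])/(b[2]-a[2]); return a+t*(b-a)
E
python3 - <<'E'
from h import *
np.set_printoptions(precision=4,suppress=True)
for n in ["scene","side","wrist"]:
    p=shot(n); save(p,n+"0.png")
    print(n,[k for k in p],p["W"][:3,3])
    for l in ["sine_base","sine_plate","knob","roller","block_30","block_20","block_12","block_seat"]:
        try: r=silhouettes(p,l)
        except Exception as e: r=[]; 
        try: t=tip_of(p,l)
        except Exception as e: t=[]
        print(l,[(np.round(x["location"]),round(x["confidence"],2),np.median(cloud(p,x["mask"]),axis=0)) for x in r],[(np.round(x["location"],1),round(x["confidence"],2)) for x in t])
print(get_state())
E
```

```text
pics
scene ['pixels', 'depth', 'mtx', 'T', 'shot', 'W'] [-0.0991 -0.5272  0.6907]
sine_base [(array([336., 302.]), 0.95, array([ 0.3907, -0.442 ,  0.0403])), (array([199., 178.]), 0.57, array([ 0.5935, -0.0398,  0.0383]))] [(array([333.7, 303.3]), 0.77), (array([201.8, 183.5]), 0.64)]
sine_plate [(array([330., 293.]), 0.73, array([ 0.4032, -0.4402,  0.0416])), (array([198., 172.]), 0.72, array([ 0.6061, -0.0316,  0.0482]))] []
knob [(array([198., 169.]), 0.95, array([ 0.6084, -0.0316,  0.0482])), (array([332., 294.]), 0.72, array([ 0.4037, -0.4406,  0.0416]))] [(array([323.4, 327.1]), 0.72), (array([183.6, 186.5]), 0.58)]
roller [(array([334., 294.]), 0.83, array([ 0.4027, -0.4408,  0.0416])), (array([201., 171.]), 0.55, array([ 0.6085, -0.0318,  0.0483]))] [(array([329.9, 299.4]), 0.76), (array([198.9, 175.8]), 0.59), (array([201.1, 182.5]), 0.57)]
block_30 [(array([280., 216.]), 0.51, array([ 0.5681, -0.2566,  0.015 ])), (array([254., 249.]), 0.49, array([ 0.4566, -0.251 ,  0.0215])), (array([324., 243.]), 0.42, array([ 0.5359, -0.3724,  0.0112]))] [(array([278.6, 219.8]), 0.69), (
[... 2972 characters left out ...]
.8, 172.8]), 0.56)]
wrist ['pixels', 'depth', 'mtx', 'tool_from_camera', 'shot', 'W'] [0.0953 0.5724 0.374 ]
sine_base [] []
sine_plate [] []
knob [] []
roller [] []
block_30 [] []
block_20 [] []
block_12 [] []
block_seat [] []
{'clock': 2.4, 'joint_pos': array([ 1.1224,  0.3132,  0.0461,  1.3036, -0.    ,  1.4312]), 'qvel': array([-0.0005, -0.0015,  0.    , -0.0026, -0.0002,  0.0005]), 'tau': array([ -0.0006, -48.0456,  29.8806,   0.0004,  -0.0002,  -0.    ]), 'tcp_pos': array([0.1748, 0.5479, 0.2313]), 'orientation': array([0.    , 0.1538, 0.9881, 0.0001]), 'wrist_force': array([ 0.152 ,  0.1817, -0.9438]), 'ft_torque': array([ 0.0414,  0.0141, -0.0049]), 'finger_gap': 0.08529442642220056}
```

View pics/scene0.png

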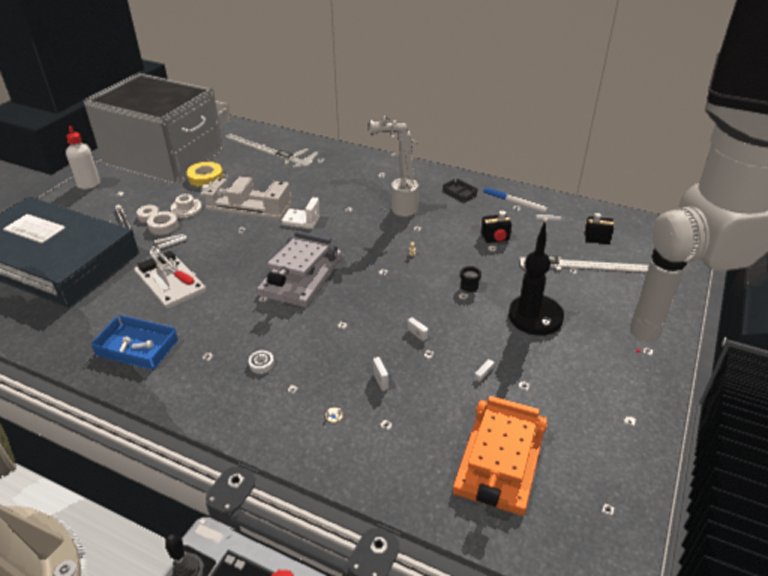

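View pics/side0.png

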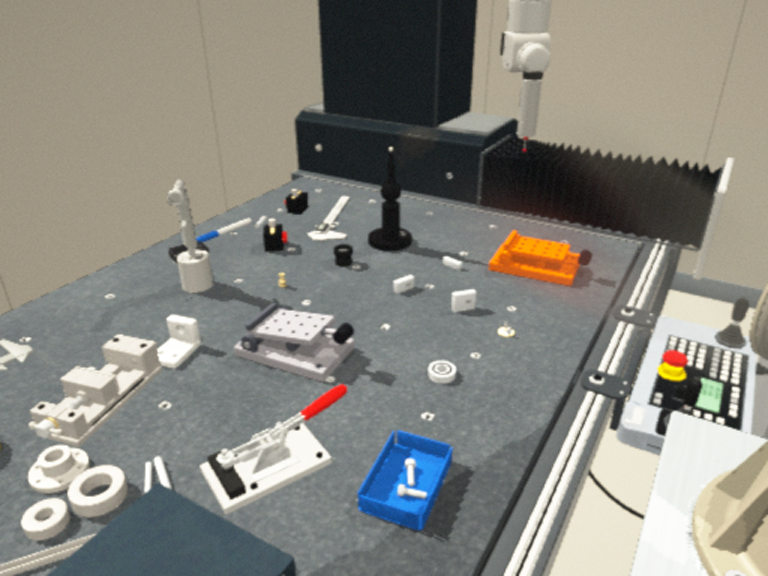

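Run:
```python
from h import *
import pickle
np.set_printoptions(precision=4,suppress=True)
out={}
for n in ["scene","side"]:
    p=shot(n); out[n]=p
    for l in ["sine_base","block_30"]:
        for x in silhouettes(p,l):
            out.setdefault((n,l),[]).append(x)
            c=cloud(p,x["mask"])
            print(n,l,np.round(x["location"]),x["mask"].sum(),c.min(0),c.max(0), "zpct",np.percentile(c[:,2],[5,50,95]))
    
pickle.dump(out,open("a.pkl","wb"))
p=out["scene"]
for nm,u,v in [("pole tip",362,150),("pole base",357,212),("white",270,85),("whitebase",270,135),("loupe",313,185),("disc?",222,277),("ring",174,241),("fitting",274,166)]:
    print(nm,world(p,u,v))
save(p,"sc_base.png",5,(150,140,250,220)); save(p,"sc_blk.png",5,(220,190,360,290)); save(out["side"],"sd_base.png",5,(145,190,260,260)); save(out["side"],"sd_blk.png",5,(240,160,360,240))
```

```text
scene sine_base [333. 301.] 3410 [ 0.322  -0.4864 -0.003 ] [ 0.5107 -0.3882  0.0536] zpct [0.0116 0.0402 0.0465]
scene sine_base [201. 178.] 1741 [ 0.526  -0.0752 -0.0027] [0.7329 0.0473 0.0634] zpct [0.0059 0.0366 0.0541]
scene sine_base [277. 215.] 142 [ 0.5591 -0.2718 -0.002 ] [ 0.6011 -0.2374  0.0229] zpct [0.0006 0.0137 0.0218]
scene block_30 [325. 246.] 59 [ 0.5207 -0.3779  0.0027] [ 0.5515 -0.3648  0.0155] zpct [0.0035 0.0118 0.0139]
scene block_30 [252. 248.] 116 [ 0.4467 -0.2613  0.0045] [ 0.4758 -0.2334  0.0328] zpct [0.0071 0.026  0.0316]
scene block_30 [198. 171.] 880 [ 0.526  -0.0616  0.0137] [0.6706 0.0127 0.0641] zpct [0.0383 0.0482 0.0585]
side sine_base [195. 227.] 2711 [ 0.5289 -0.1153 -0.0008] [0.719  0.0231 0.064 ] zpct [0.0055 0.0223 0.054 ]
side sine_base [354. 171.] 1452 [ 0.3242 -0.5677 -0.0007] [ 0.4896 -0.3852  0.0536] zpct [0.0061 0.0249 0.0445]
side sine_base [309. 200.] 189 [ 0.4484 -0.2612  0.0015] [ 0.4756 -0.2299  0.0322] zpct [0.0042 0.0194 0.0315]
side block_30 [310. 200.] 179 [ 0.4491 -0.2572  0.0015] [ 0.478  -0.2299  0.0322] zpct [0.0036 0.018  0.0315]
side block_30 [300. 176.] 72 [ 0.5201 -0.3796  0.0023] [ 0.5563 -0.3613  0.0156] zpct [0.0025 0.0097 0.0145]
pole tip [ 0.673  -0.3936  0.1751]
pole base [ 0.6653 -0.4086  0.0154]
white [ 0.8672 -0.0979  0.1703]
whitebase [ 0.851  -0.108   0.0305]
loupe [ 0.6956 -0.2907  0.0305]
disc? [ 0.3769 -0.2207  0.0063]
ring [ 0.4236 -0.0763 -0.0012]
fitting [ 0.749  -0.1661  0.0111]
```

View pics/sc_base.png

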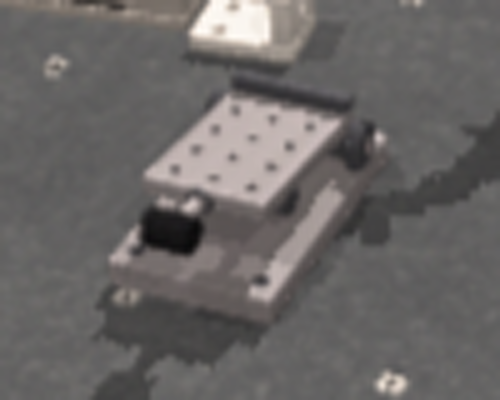

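View pics/sc_blk.png

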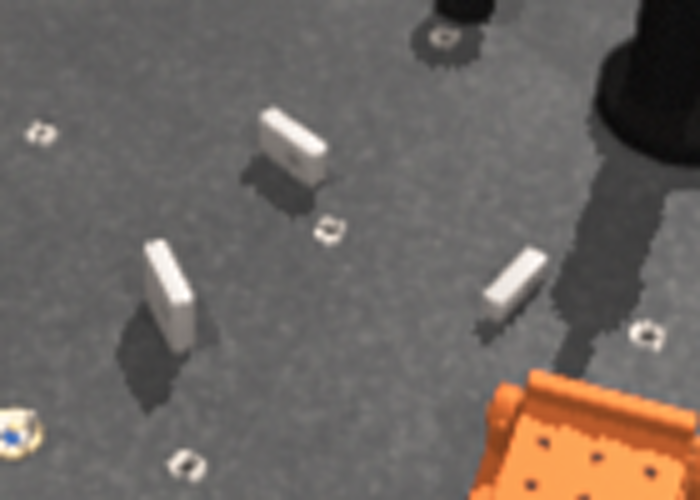

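View pics/sd_base.png

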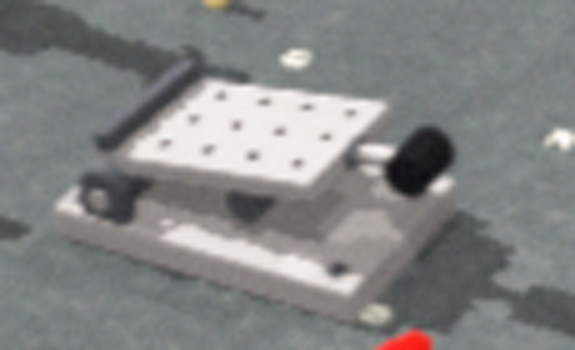

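View pics/sd_blk.png

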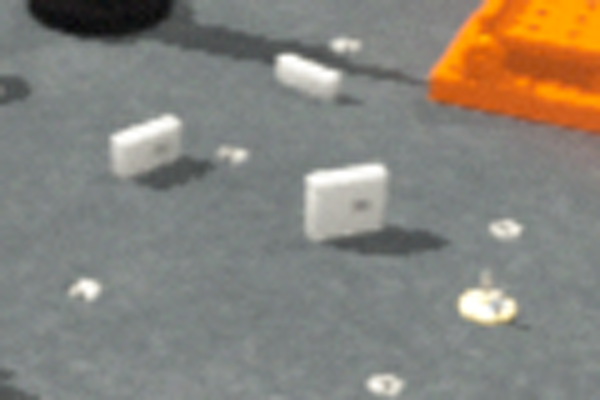

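```bash
cat > fit.py <<'E'
from h import *
def near(p,xy,r):
    c=cloud(p,np.ones(p["depth"].shape,bool)); return c[np.hypot(c[:,0]-xy[0],c[:,1]-xy[1])<r]
def rect(c):
    r=cv2.minAreaRect((c[:,:2]*1000).astype(np.float32)); return r
E
python3 - <<'E'
from fit import *
import pickle
np.set_printoptions(precision=4,suppress=True)
o=pickle.load(open("a.pkl","rb"))
A=[near(o[n],(0.6,-0.02),0.12) for n in ("scene","side")]
for c in A+[np.vstack(A)]:
    b=c[(c[:,2]>0.012)&(c[:,2]<0.0185)]; print("base",len(b),rect(b))
    t=c[(c[:,2]>0.036)]; print("hi",t[:,2].max())
    b=c[(c[:,2]>0.006)]; print("all>6",len(b),rect(b))
for n,uv in (("scene",(183.6,186.5)),("side",(227.6,223.3))): print("knob",world(o[n],*uv))
for nm,xy in (("30",(0.462,-0.246)),("20",(0.575,-0.254)),("12",(0.538,-0.37))):
    B=[near(o[n],xy,0.03) for n in ("scene","side")]
    for c in B+[np.vstack(B)]:
        h=np.percentile(c[:,2],99.5); b=c[c[:,2]>0.004]; t=c[c[:,2]>h-0.003]; print(nm,len(b),h,rect(b),"top",len(t),rect(t))
E
```

```text
base 571 ((615.3985595703125, -27.579166412353516), (145.10963439941406, 87.00981140136719), 3.66888165473938)
hi 0.06407880825783707
all>6 1674 ((606.5390625, -27.658863067626953), (159.99334716796875, 90.1846923828125), 5.6988844871521)
base 963 ((615.9143676757812, -24.798511505126953), (141.02809143066406, 86.0252914428711), 5.601829528808594)
hi 0.06400035687243827
all>6 2581 ((607.9613647460938, -27.028160095214844), (157.29348754882812, 88.91064453125), 5.6018290519714355)
base 1534 ((615.0355224609375, -26.075607299804688), (142.97177124023438, 88.39970397949219), 5.560267448425293)
hi 0.06407880825783707
all>6 4255 ((606.5643310546875, -27.521259307861328), (160.1146240234375, 90.19708251953125), 5.560267448425293)
knob [ 0.5313 -0.0381  0.0574]
knob [ 0.5344 -0.0245  0.0569]
30 142 0.032123356544274374 ((462.19793701171875, -246.99505615234375), (38.30818557739258, 9.814624786376953), 46.53089141845703) top 52 ((462.1167907714844, -247.21182250976562), (37.346893310546875, 9.414250373840332), 45.168827056884766)
30 192 0.03217989670328028 ((462.58056640625, -246.58828735351
[... 1132 characters left out ...]
)
12 75 0.014420577889250715 ((538.34375, -371.8778076171875), (15.303037643432617, 36.52976608276367), 62.39778137207031) top 46 ((537.6767578125, -371.6754455566406), (9.172884941101074, 32.36884307861328), 74.78775787353516)
12 63 0.01533058104248136 ((538.6324462890625, -370.8157653808594), (12.894434928894043, 37.58408737182617), 77.32807922363281) top 25 ((538.5929565429688, -371.5929870605469), (11.654886245727539, 37.62520217895508), 72.0943832397461)
12 138 0.015183155967066432 ((538.5632934570312, -371.8291931152344), (17.17679786682129, 37.39693069458008), 65.08544158935547) top 56 ((538.5929565429688, -371.5929870605469), (11.654886245727539, 37.62520217895508), 72.0943832397461)
```

Candidates for block_30, in scene pixels:
- **(253,249):** about 30 mm high, the tallest and largest, so it fits block_30.
- **(279,217):** about 20 mm high.
- **(324,245):** about 12–13 mm high.

The sine plate meant is the grey one at (200,178). The orange one at (335,302) is not meant. Next I move the wrist camera over the grey one.

```bash
python3 -m inch '[[0,0,0,0,0,-7.8,6],[0,0,0,0,0,-7.8,6],[0,0,0,0,0,-7.8,6],[-2.6,-3.85,0,0,0,0,6],[-2.6,-3.85,0,0,0,0,6]]'
python3 -m inch '[[-2.6,-3.85,0,0,0,0,6],[-2.6,-3.85,0,0,0,0,6],[-2.6,-3.85,0,0,0,0,6],[-2.6,-3.85,0,0,0,0,6],[-2.6,-3.85,0,0,0,0,6]]'
python3 -m inch '[[-2.6,-3.85,0,0,0,0,6],[-2.6,-3.85,0,0,0,0,6],[-2.6,-3.85,0,0,0,0,6],[-2.6,-3.85,0,0,0,0,6],[-2.6,-3.85,0,0,0,0,6]]'
```

```text
clock: 3.2
tcp_pos: [0.2341, 0.4762, 0.231]
orientation: [0.0, -0.051, 0.999, 0.0]
wrist_force: [0.6, 0.4, -0.2]
finger_gap: 0.06
clock: 3.7
tcp_pos: [0.3836, 0.2963, 0.2316]
orientation: [0.0, -0.05, 0.999, 0.0]
wrist_force: [0.0, 1.5, -0.4]
finger_gap: 0.0601
clock: 4.2
tcp_pos: [0.5322, 0.1175, 0.2315]
orientation: [0.0, -0.05, 0.999, 0.0]
wrist_force: [0.7, -0.0, 0.8]
finger_gap: 0.0597
```

```bash
python3 -m inch '[[-1.9,-3.7,0,0,0,0,6],[-1.9,-3.7,0,0,0,0,6],[-1.9,-3.7,0,0,0,0,6],[-1.9,-3.7,0,0,0,0,6],[0,0,0,0,0,0,6]]'
python3 - <<'E'
from fit import *
np.set_printoptions(precision=4,suppress=True)
p=shot("wrist"); save(p,"w1.png")
print(p["W"],get_state()["tcp_pos"])
for l in ["knob","roller","sine_base","block_seat"]:
    print(l,[(np.round(x["location"],1),round(x["confidence"],2),world(p,*x["location"])) for x in tip_of(p,l)])
c=near(p,(0.615,-0.026),0.12)
b=c[(c[:,2]>0.010)&(c[:,2]<0.0205)]; print("base",len(b),rect(b), np.median(b[:,2]))
print("table",np.median(c[c[:,2]<0.006][:,2]))
import pickle; pickle.dump(p,open("w1.pkl","wb"))
E
```

```text
clock: 4.7
tcp_pos: [0.6239, -0.0252, 0.2302]
orientation: [0.0, -0.047, 0.999, -0.001]
wrist_force: [-0.1, 0.5, -0.6]
finger_gap: 0.0601
[[-0.0942 -0.9421 -0.3219  0.5407]
 [ 0.9956 -0.0891 -0.0306 -0.0336]
 [ 0.0001 -0.3234  0.9463  0.3729]
 [ 0.      0.      0.      1.    ]] [ 0.6225 -0.023   0.2304]
knob [(array([257.7,  72.4]), 0.73, array([ 0.5371, -0.033 ,  0.0624]))]
roller [(array([257.7, 140.6]), 0.61, array([ 0.5985, -0.0271,  0.0489]))]
sine_base [(array([261.4, 147.7]), 0.66, array([ 0.6052, -0.0229,  0.0482]))]
block_seat [(array([257. , 143.5]), 0.79, array([ 0.6013, -0.0275,  0.0493]))]
base 3109 ((615.8214111328125, -25.779823303222656), (139.27862548828125, 86.13763427734375), 5.319746971130371) 0.01616400226355419
table 0.00022170359086493008
```

View pics/w1.png

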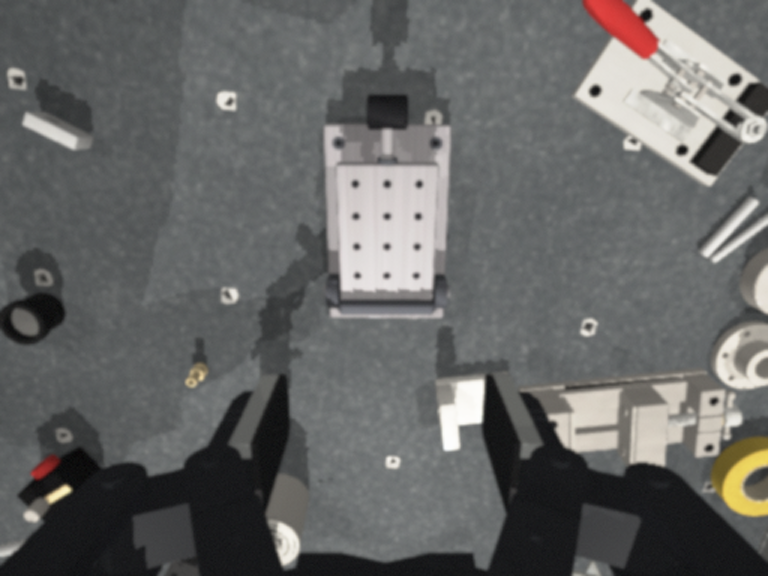

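```bash
python3 -m inch '[[4.2,-0.1,0,0,0,0,6],[4.3,-0.1,0,0,0,0,6],[0,0,4.5,0,0,0,6],[0,0,4.5,0,0,0,6],[0,0,3,0,0,0,6]]'
python3 - <<'E'
from fit import *
p=shot("wrist"); save(p,"w2.png"); print(get_state()["tcp_pos"],[(x["location"],x["confidence"],world(p,*x["location"])) for x in tip_of(p,"knob")])
E
```

```text
clock: 5.45
tcp_pos: [0.5352, -0.0293, 0.1097]
orientation: [-0.0, -0.051, 0.999, 0.0]
wrist_force: [0.4, 1.1, 0.7]
finger_gap: 0.0598
[ 0.53253503 -0.0288566   0.10524012] [([249.0, 221.9], 0.58, array([ 0.5362016 , -0.03437671,  0.06212775])), ([252.1, 283.8], 0.24, array([ 0.58733885, -0.02759889,  0.05112194]))]
```

View pics/w2.png

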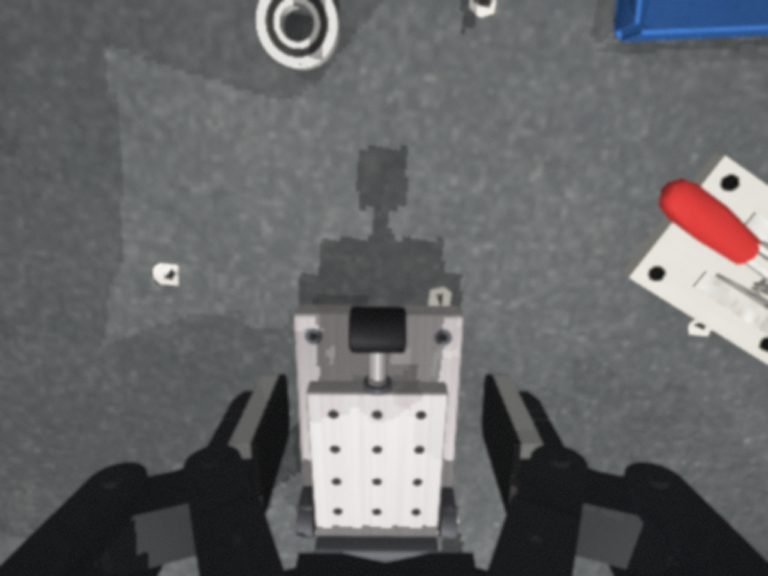

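```bash
python3 -m inch '[[-0.5,-0.5,0,0,0,0,6],[0,0,3,0,0,0,6],[0,0,3,0,0,0,6],[0,0,0.5,0,0,0,6],[0,0,0,0,0,0,6]]'
python3 - <<'E'
from fit import *
p=shot("side"); save(p,"s2.png",6,(170,160,270,250)); print(get_state()["tcp_pos"],get_state()["wrist_force"])
E
```

```text
clock: 6.05
tcp_pos: [0.5434, -0.0355, 0.0474]
orientation: [0.0, -0.05, 0.999, -0.0]
wrist_force: [-0.5, -1.0, 0.8]
finger_gap: 0.06
[ 0.54409841 -0.03566216  0.04815895] [ 0.29868868 -0.10853926  0.86597861]
```

View pics/s2.png

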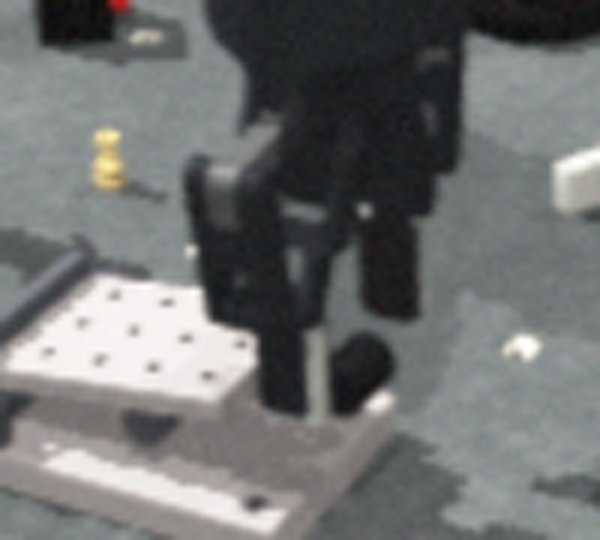

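```bash
python3 -m inch '[[0,0,0,0,0,0,6],[0,0,0,0,0,0,6]]'; python3 -m inch '[[0,0,0,0,0,0,6]]'
```

```text
clock: 6.3
tcp_pos: [0.544, -0.0357, 0.0481]
orientation: [0.002, -0.05, 0.999, -0.0]
wrist_force: [0.6, -0.3, 0.3]
finger_gap: 0.0599
clock: 6.4
tcp_pos: [0.5434, -0.0357, 0.0474]
orientation: [0.001, -0.05, 0.999, -0.0]
wrist_force: [0.4, -0.2, 0.4]
finger_gap: 0.0597
```

```bash
python3 -m inch '[[0.6,0.3,0,0,0,0,6],[0,0,0.9,0,0,0,6],[0,0,0,0,0,0,2],[0,0,0,0,0,0,2],[0,0,0,0,0,0,2]]' 40; python3 -m inch '[[0,0,0,0,0,0,2],[0,0,0,0,0,0,2],[0,0,0,0,0,0,2]]' 40
```

```text
clock: 6.9
tcp_pos: [0.536, -0.0327, 0.037]
orientation: [-0.0, -0.05, 0.999, 0.0]
wrist_force: [-0.2, 1.9, -2.1]
finger_gap: 0.0228
clock: 7.2
tcp_pos: [0.536, -0.0327, 0.037]
orientation: [-0.0, -0.05, 0.999, 0.0]
wrist_force: [-0.1, 1.9, -2.8]
finger_gap: 0.0231
```

```bash
python3 -m inch '[[-0.38,0,-1.26,0,0,0,2],[-0.48,0,-1.16,0,0,0,2],[-0.6,0,-1.11,0,0,0,2],[-0.7,0,-1.04,0,0,0,2],[0,0,0,0,0,0,2]]' 40
```

```text
clock: 7.7
tcp_pos: [0.5574, -0.0308, 0.0832]
orientation: [-0.001, -0.05, 0.999, 0.0]
wrist_force: [-2.9, 1.6, 2.2]
finger_gap: 0.0231
```

Run:
```python
from fit import *
p=shot("side"); save(p,"s3.png",6,(160,150,270,250)); print(get_state()["tcp_pos"],get_state()["wrist_force"])
```

```text
[ 0.55723236 -0.0307708   0.08301214] [-3.10953865  1.46968719  2.81793975]
```

View pics/s3.png

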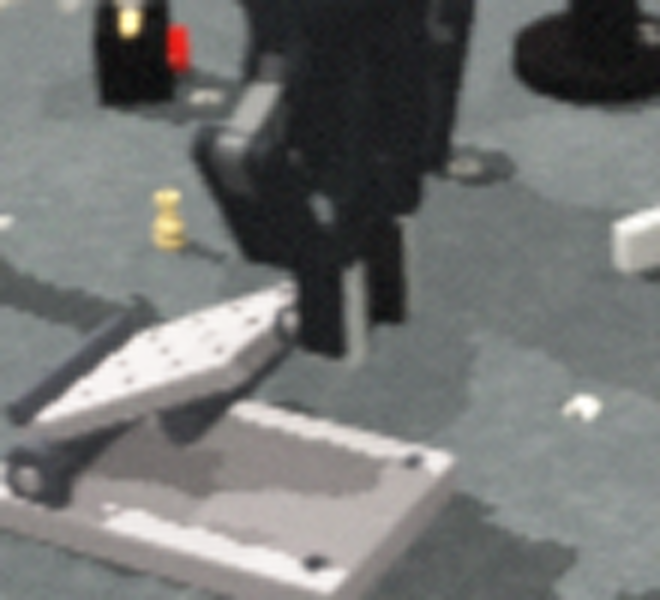

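The knob is held at about (225,200), hidden by the fingers, and the plate rises with it with low forces. I keep going along the arc.

```bash
python3 -m inch '[[-0.8,0,-0.96,0,0,0,2],[-0.9,0,-0.88,0,0,0,2],[-0.98,0,-0.79,0,0,0,2],[-1.05,0,-0.68,0,0,0,2],[0,0,0,0,0,0,2]]' 40
```

```text
clock: 8.25
tcp_pos: [0.5939, -0.0274, 0.1157]
orientation: [-0.001, -0.05, 0.999, -0.0]
wrist_force: [-4.1, 1.2, 1.6]
finger_gap: 0.0233
```

Run:
```python
from fit import *
p=shot("side"); save(p,"s4.png",6,(160,140,270,240)); print(get_state()["tcp_pos"],get_state()["wrist_force"])
```

```text
[ 0.59390648 -0.02738835  0.1157092 ] [-4.42754201  0.61988674  1.47155456]
```

View pics/s4.png

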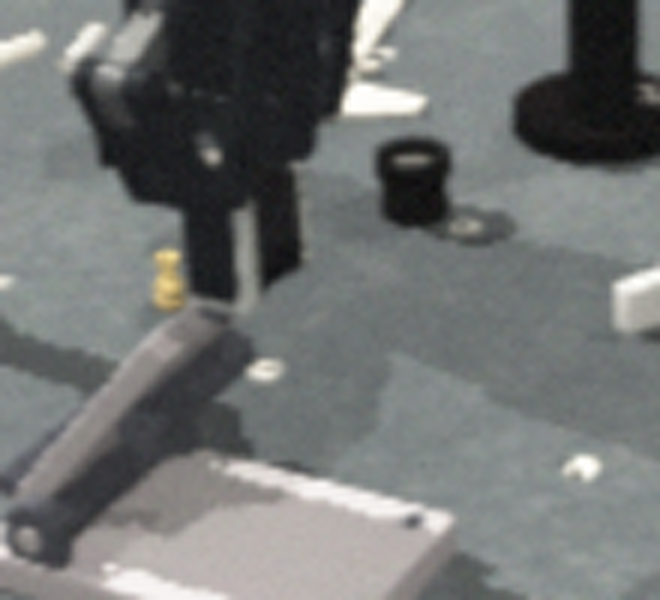

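```bash
python3 -m inch '[[-1.12,0,-0.57,0,0,0,2],[0,0,0,0,0,0,2],[0,0,0,0,0,0,4.5],[0,0,0,0,0,0,4.5],[0,0,0,0,0,0,4.5]]' 40
python3 -m inch '[[0,0,-3,0,0,0,4.5],[0,0,-4,0,0,0,6],[0,0,-3,0,0,0,6],[4,0,0,0,0,0,6],[5,0,0,0,0,0,6]]' 40
```

```text
clock: 8.8
tcp_pos: [0.607, -0.0264, 0.1223]
orientation: [0.001, -0.05, 0.999, -0.0]
wrist_force: [-0.9, -0.2, 0.0]
finger_gap: 0.0452
clock: 9.3
tcp_pos: [0.5187, -0.0357, 0.2231]
orientation: [0.003, -0.05, 0.999, -0.001]
wrist_force: [-1.1, 0.0, 0.6]
finger_gap: 0.0606
```

Run:
```python
from fit import *
p=shot("side"); save(p,"s5.png",5,(140,130,280,250)); print(get_state()["tcp_pos"],get_state()["wrist_force"])
c=near(p,(0.66,-0.025),0.09); c=c[c[:,2]>0.1]; print(len(c),c.max(0),c.min(0))
p=shot("wrist"); save(p,"w5.png",1.5)
for l in ("knob","roller"): print([(x["location"],x["confidence"],world(p,*x["location"])) for x in tip_of(p,l)])
```

```text
[ 0.50513218 -0.03394532  0.21973446] [-9.36987041  1.60723113 -3.49932244]
282 [0.62658073 0.00670883 0.14584732] [ 0.59054842 -0.05656911  0.10002078]
[([251.9, 312.1], 0.83, array([ 0.59441076, -0.0289389 ,  0.14184533]))]
[([259.1, 294.5], 0.67, array([ 0.620771  , -0.01993387,  0.08021136]))]
```

View pics/s5.png

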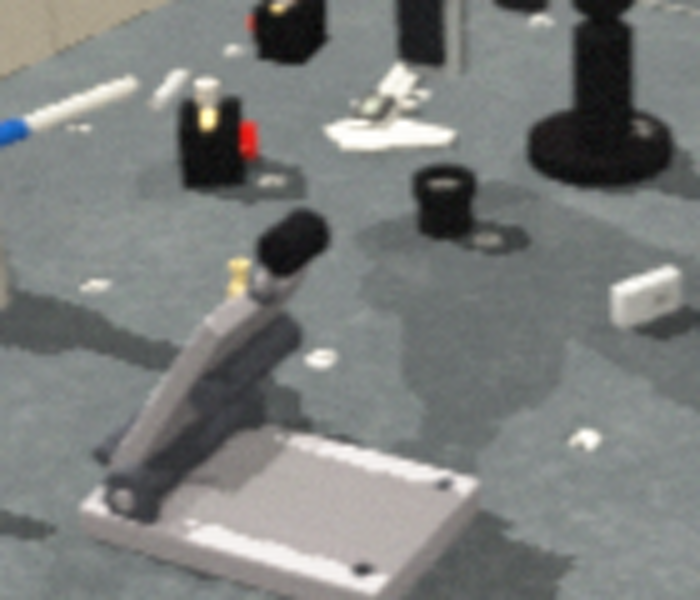

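View pics/w5.png

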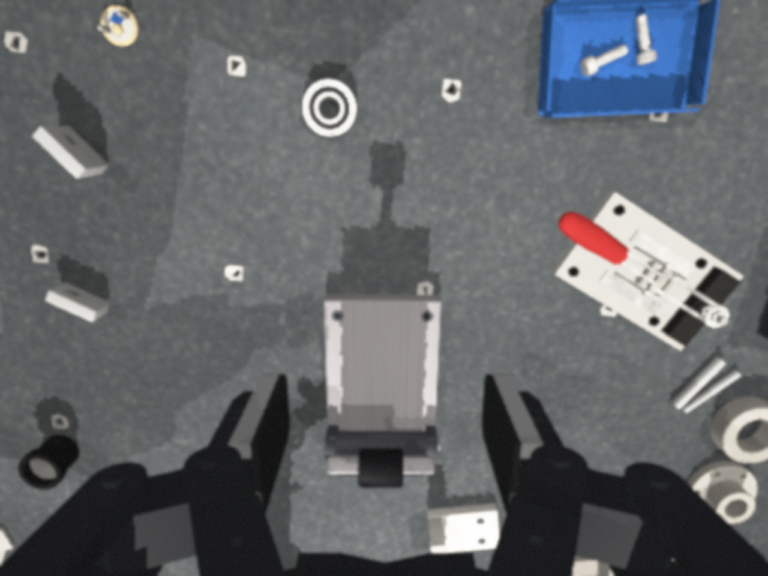

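```bash
python3 -m inch '[[2.4,-4.4,0,0,0,0,6],[2.4,-4.4,0,0,0,0,6],[2.4,-4.4,0,0,0,0,6],[2.4,-4.4,0,0,0,0,6],[0,0,0,0,0,8,6]]'
python3 -m inch '[[0,0,0,0,0,8,6],[0,0,0,0,0,8,6],[0,0,0,0,0,8,6],[0,0,0,0,0,8,6],[0,0,0,0,0,8,6]]'
python3 -m inch '[[0,0,0,0,0,0,6],[0,0,0,0,0,0,6]]'
python3 - <<'E'
from fit import *
np.set_printoptions(precision=4,suppress=True)
p=shot("wrist"); save(p,"w6.png",1.5)
s=get_state();print(toolT(s))
c=near(p,(0.462,-0.247),0.035)
print(np.percentile(c[:,2],[1,50,99.5]))
for lo in (0.004,0.026):
    b=c[c[:,2]>lo]; print(lo,len(b),rect(b),b.mean(0))
c=near(p,(0.572,-0.255),0.035);b=c[c[:,2]>0.016];print("20",rect(b),b[:,2].max())
E
```

```text
clock: 10.0
tcp_pos: [0.4389, -0.2258, 0.2224]
orientation: [0.001, 0.024, 1.0, -0.002]
wrist_force: [0.2, 0.3, 0.1]
finger_gap: 0.0605
clock: 10.5
tcp_pos: [0.4408, -0.2206, 0.2224]
orientation: [0.001, 0.363, 0.932, -0.0]
wrist_force: [-0.1, 0.5, 0.2]
finger_gap: 0.0603
clock: 10.7
tcp_pos: [0.4399, -0.22, 0.2221]
orientation: [0.001, 0.359, 0.933, -0.0]
wrist_force: [-0.1, 0.1, -0.1]
finger_gap: 0.06
[[-0.7418  0.6706  0.001   0.4396]
 [ 0.6706  0.7418 -0.0005 -0.2198]
 [-0.0011  0.0003 -1.      0.222 ]
 [ 0.      0.      0.      1.    ]]
[-0.0016  0.0003  0.2474]
0.004 542 ((454.5402526855469, -250.14804077148438), (50.43852996826172, 22.33824920654297), 22.910877227783203) [ 0.459  -0.2458  0.0352]
0.026 340 ((454.5377502441406, -250.227783203125), (50.4741325378418, 22.24414825439453), 22.637325286865234) [ 0.4589 -0.2469  0.0472]
20 ((570.6027221679688, -256.2954406738281), (32.137882232666016, 10.915570259094238), 66.3399429321289) 0.021873555435120262
```

View pics/w6.png

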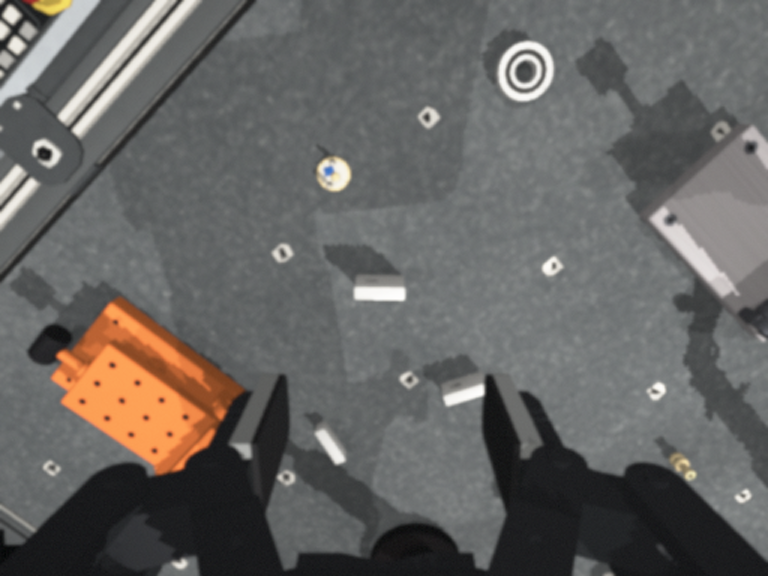

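Run:
```python
from fit import *
np.set_printoptions(precision=4,suppress=True)
p=shot("wrist"); save(p,"w7.png",8,(220,165,290,215))
c=near(p,(0.462,-0.247),0.035); c=c[c[:,2]<0.05]
print(np.percentile(c[:,2],[1,50,99.5]))
for lo in (0.004,0.026):
    b=c[c[:,2]>lo]; print(lo,len(b),rect(b),b.mean(0))
t=c[c[:,2]>0.028]; print(t[:,2].std(),t[:,2].mean())
print(p["depth"][180:206:1,253])
for v in range(180,206,2): print(v,world(p,253,v),p["pixels"][v,253])
```

```text
[-0.0015  0.0003  0.0311]
0.004 507 ((462.2711486816406, -246.74427795410156), (35.03553009033203, 9.84939193725586), 46.62820816040039) [ 0.4608 -0.2453  0.0241]
0.026 308 ((462.2219543457031, -246.60772705078125), (35.00786590576172, 9.714521408081055), 45.78091049194336) [ 0.462  -0.2462  0.0298]
0.0007087608514007203 0.029986809554110202
[0.3803 0.38   0.3812 0.3815 0.3798 0.3767 0.3721 0.3686 0.3649 0.3612
 0.3582 0.3559 0.3535 0.3537 0.3544 0.3542 0.3543 0.3547 0.3558 0.3558
 0.389  0.3877 0.3894 0.3889 0.3914 0.39  ]
180 [ 0.4564 -0.2409  0.0001] [75 76 77]
182 [ 0.4581 -0.2426  0.    ] [83 85 85]
184 [ 0.4594 -0.2437  0.0021] [116 114 112]
186 [ 0.4593 -0.2435  0.0101] [129 127 125]
188 [ 0.4592 -0.2433  0.0177] [135 133 130]
190 [ 0.4592 -0.2432  0.0248] [150 149 145]
192 [ 0.4596 -0.2435  0.0299] [226 224 221]
194 [ 0.4613 -0.2451  0.0297] [249 248 246]
196 [ 0.4627 -0.2464  0.0305] [250 250 248]
198 [ 0.4646 -0.2481  0.0297] [250 250 248]
200 [ 0.4743 -0.2573 -0.0007] [192 193 188]
202 [ 0.476  -0.2589 -0.0004] [115 118 118]
204 [ 0.4782 -0.2608 -0.0015] [114 118 118]
```

View pics/w7.png

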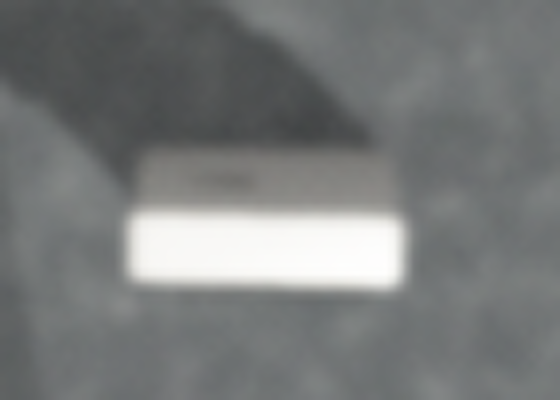

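```bash
python3 -m inch '[[-4.8,-0.5,0,0,0,0,6],[0,0,4.5,0,0,0,6],[0,0,4.5,0,0,0,6],[0,0,4.5,0,-8,0,6],[0,0,0,0,-8,0,6]]'
python3 -m inch '[[0,0,0,0,-8,0,6],[0,0,0,0,-8,0,6],[0,0,0,0,-8,0,6],[0,0,0,0,0,0,6],[0,0,0,0,0,0,6]]'
python3 - <<'E'
from fit import *
np.set_printoptions(precision=4,suppress=True)
p=shot("wrist"); save(p,"w8.png",1.5)
T=toolT(get_state()); print(T)
print("delta tool cm",100*T[:3,:3].T@(np.array([0.4722,-0.2558,0.008])-T[:3,3]))
p=shot("side"); save(p,"s8.png",5,(240,110,360,230))
E
```

```text
clock: 11.3
tcp_pos: [0.4701, -0.2553, 0.0919]
orientation: [0.111, 0.358, 0.926, -0.044]
wrist_force: [-1.0, 0.9, 0.7]
finger_gap: 0.06
clock: 11.8
tcp_pos: [0.4716, -0.2556, 0.096]
orientation: [0.292, 0.342, 0.886, -0.113]
wrist_force: [0.5, 0.1, 0.2]
finger_gap: 0.0599
[[-0.5936  0.6723  0.4424  0.474 ]
 [ 0.5387  0.7403 -0.4022 -0.2575]
 [-0.5979 -0.0004 -0.8016  0.0983]
 [ 0.      0.      0.      1.    ]]
delta tool cm [5.591  0.01   7.0892]
```

View pics/w8.png

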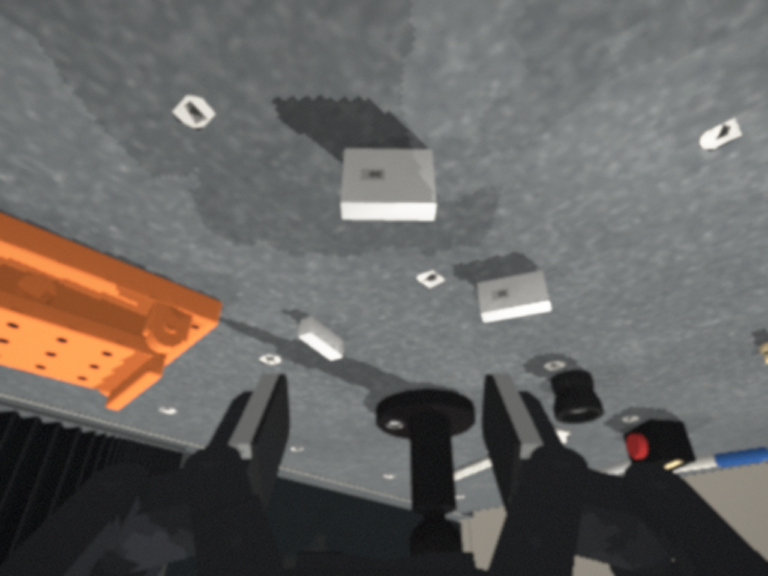

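View pics/s8.png

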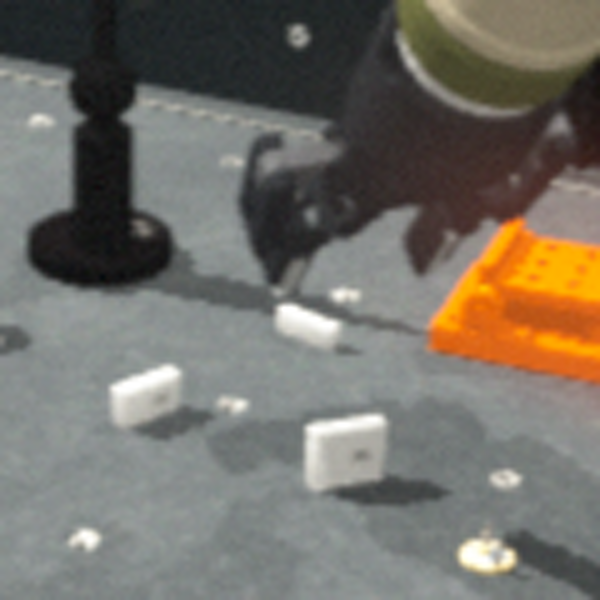

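```bash
python3 -m inch '[[0,0,0,0,-3.5,0,6],[0,0,0,0,0,0,6],[0,0,0,0,0,0,6]]'
python3 - <<'E'
from fit import *
np.set_printoptions(precision=4,suppress=True)
s=get_state(); T=toolT(s); print(T)
print("delta tool cm",100*T[:3,:3].T@(np.array([0.4722,-0.2558,0.008])-T[:3,3]),s["joint_pos"])
E
```

```text
clock: 12.2
tcp_pos: [0.4753, -0.258, 0.0989]
orientation: [0.319, 0.339, 0.876, -0.124]
wrist_force: [-0.1, 0.1, 0.4]
finger_gap: 0.0596
[[-0.5665  0.6731  0.4755  0.4753]
 [ 0.5148  0.7396 -0.4335 -0.258 ]
 [-0.6435 -0.0008 -0.7655  0.0989]
 [ 0.      0.      0.      1.    ]]
delta tool cm [ 6.1347 -0.0395  6.7174] [-0.5935 -0.0198 -1.021  -0.1242 -0.0936  0.1107]
```

```bash
python3 -m inch '[[1.35,0,1.48,0,0,0,6],[0,0,0,0,0,0,6],[0,0,0,0,0,0,6]]'
python3 - <<'E'
from fit import *
np.set_printoptions(precision=4,suppress=True)
s=get_state(); T=toolT(s); print(T)
print("delta tool cm",100*T[:3,:3].T@(np.array([0.4722,-0.2558,0.008])-T[:3,3]),s["joint_pos"])
E
```

```text
clock: 12.5
tcp_pos: [0.4801, -0.2589, 0.0827]
orientation: [0.314, 0.34, 0.878, -0.123]
wrist_force: [-0.1, 1.3, -0.5]
finger_gap: 0.0603
[[-0.5713  0.6742  0.4681  0.4801]
 [ 0.519   0.7386 -0.4303 -0.2589]
 [-0.6359 -0.0029 -0.7718  0.0827]
 [ 0.      0.      0.      1.    ]]
delta tool cm [ 5.3618 -0.2818  5.2621] [-0.5868  0.0284 -1.0238 -0.1645 -0.0993  0.1167]
```

```bash
python3 -m inch '[[-2.5,0,-3.1,0,0,0,6],[-2.5,0,-3.1,0,0,0,6],[0,0,0,0,8,0,6],[0,0,0,0,8,0,6],[0,0,0,0,8,0,6]]'
python3 -m inch '[[0,0,0,0,8,0,6],[0,0,0,0,7.5,0,6],[0,0,-4,0,0,0,6],[0,0,-2,0,0,-8,6],[0,0,0,0,0,-8,6]]'
python3 -m inch '[[0,0,0,0,0,-8,6],[0,0,0,0,0,-8,6],[0,0,0,0,0,-8,6],[0,0,0,0,0,-8,6],[0,0,0,0,0,0,6]]'
python3 - <<'E'
from fit import *
np.set_printoptions(precision=4,suppress=True)
s=get_state(); T=toolT(s); print(T,s["joint_pos"])
yaw=np.degrees(np.arctan2(T[1,1],T[0,1]))-90; print("yaw",yaw)
a=1.0;xk=45-125*np.cos(a)+12*np.sin(a);zk=24+125*np.sin(a)+12*np.cos(a)
g=np.radians(5.4); k=np.array([0.6158+xk/1e3*np.cos(g),-0.0258+xk/1e3*np.sin(g),zk/1e3]);print(k)
print("d",100*T[:3,:3].T@(k-T[:3,3]))
E
```

```text
clock: 13.0
tcp_pos: [0.4794, -0.2577, 0.1656]
orientation: [0.129, 0.358, 0.923, -0.051]
wrist_force: [0.9, -1.0, -0.4]
finger_gap: 0.0599
clock: 13.5
tcp_pos: [0.4807, -0.2588, 0.2252]
orientation: [0.005, 0.226, 0.974, -0.004]
wrist_force: [-0.2, -1.2, -0.9]
finger_gap: 0.0602
clock: 14.0
tcp_pos: [0.4788, -0.2573, 0.2229]
orientation: [0.002, -0.049, 0.999, -0.004]
wrist_force: [0.1, 0.0, 0.7]
finger_gap: 0.0601
[[-0.9952 -0.0981  0.0049  0.4788]
 [-0.0981  0.9951 -0.0082 -0.2573]
 [-0.0041 -0.0086 -1.      0.2229]
 [ 0.      0.      0.      1.    ]] [-0.6388  0.2476 -0.0632  1.2512 -0.0037 -0.7371]
yaw 5.628848139855009
[ 0.6034 -0.027   0.1357]
d [-14.622   21.7791   8.5948]
```

```bash
python3 -m inch '[[-2.4,3.6,0,0,0,0,6],[-2.4,3.6,0,0,0,0,6],[-2.4,3.6,0,0,0,0,6],[-2.4,3.6,0,0,0,0,6],[-2.4,3.6,0,0,0,0,6]]'
python3 -m inch '[[-2.6,3.8,0,0,0,0,6],[0,0,0,0,0,0,6],[0,0,0,0,0,0,6]]'
python3 - <<'E'
from fit import *
np.set_printoptions(precision=4,suppress=True)
s=get_state(); T=toolT(s)
k=np.array([ 0.6034,-0.027,0.1357])
print(T[:3,3],"d",100*T[:3,:3].T@(k-T[:3,3]))
p=shot("side"); c=near(p,(0.6,-0.027),0.03); c=c[(c[:,2]>0.11)&(c[:,2]<0.155)]; print(c.min(0),c.max(0),np.median(c,axis=0)); save(p,"s9.png",5,(150,100,270,220))
p=shot("scene"); c=near(p,(0.6,-0.027),0.03); c=c[(c[:,2]>0.11)&(c[:,2]<0.155)]; print(c.min(0),c.max(0),np.median(c,axis=0))
E
```

```text
clock: 14.5
tcp_pos: [0.5813, -0.0649, 0.2216]
orientation: [0.002, -0.047, 0.999, -0.004]
wrist_force: [0.1, -1.0, -0.4]
finger_gap: 0.06
clock: 14.8
tcp_pos: [0.603, -0.025, 0.2208]
orientation: [0.002, -0.049, 0.999, -0.004]
wrist_force: [0.9, 0.7, -0.3]
finger_gap: 0.0603
[ 0.603  -0.025   0.2208] d [ 0.0025 -0.1316  8.5116]
[ 0.5895 -0.0403  0.11  ] [ 0.6216 -0.0034  0.1459] [ 0.5989 -0.0207  0.1355]
[ 0.5887 -0.0483  0.11  ] [ 0.6222 -0.0144  0.1454] [ 0.5956 -0.0312  0.1373]
```

View pics/s9.png

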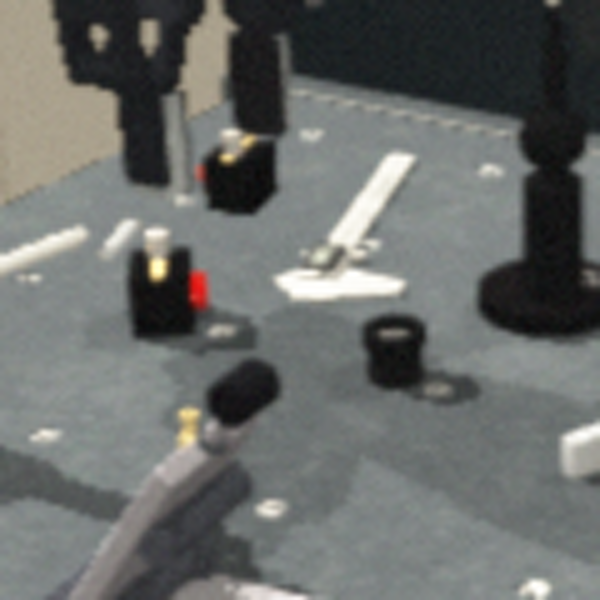

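```bash
python3 -m inch '[[0.3,-0.15,4.5,0,0,0,6],[0,0,4.5,0,0,0,6],[0,0,1.3,0,0,0,6],[0,0,0,0,0,0,2],[0,0,0,0,0,0,2]]' 40
python3 -m inch '[[0,0,0,0,0,0,2],[0,0,0,0,0,0,2],[0,0,0,0,0,0,2]]' 40
```

```text
clock: 15.4
tcp_pos: [0.6013, -0.0296, 0.1194]
orientation: [0.003, -0.048, 0.999, -0.004]
wrist_force: [-0.5, 1.2, 1.1]
finger_gap: 0.0316
clock: 15.7
tcp_pos: [0.6012, -0.0269, 0.1201]
orientation: [0.003, -0.049, 0.999, -0.002]
wrist_force: [-1.0, 5.4, 0.1]
finger_gap: 0.0234
```

```bash
python3 -m inch '[[-0.56,0.1,-0.29,0,0,0,2],[-0.57,0.1,-0.26,0,0,0,2],[-0.58,0,-0.23,0,0,0,2],[0,0,0,0,0,0,2]]' 40
python3 -m inch '[[0,0,0,0,0,0,4.5],[0,0,0,0,0,0,4.5],[0,0,0,0,0,0,4.5],[0,0,-4,0,0,0,5],[0,0,-4,0,0,0,6]]' 40
```

```text
clock: 16.1
tcp_pos: [0.6167, -0.0254, 0.1269]
orientation: [0.001, -0.049, 0.999, -0.005]
wrist_force: [-5.1, -1.0, -0.7]
finger_gap: 0.0231
clock: 16.6
tcp_pos: [0.6162, -0.0241, 0.2057]
orientation: [0.001, -0.049, 0.999, -0.004]
wrist_force: [0.6, 0.7, 0.2]
finger_gap: 0.0597
```

```bash
python3 -m inch '[[2.8,-3.55,0,0,0,0,6],[2.8,-3.55,0,0,0,0,6],[2.8,-3.55,0,0,0,0,6],[2.8,-3.55,0,0,0,0,6],[2.8,-3.55,0,0,0,0,6]]'
python3 -m inch '[[2.8,-3.55,0,0,0,0,6],[0,0,0,0,0,8,6],[0,0,0,0,0,8,6],[0,0,0,0,0,8,6],[0,0,0,0,0,8,6]]'
python3 -m inch '[[0,0,0,0,0,8,6],[0,0,0,0,0,6.5,6],[0,0,4,0,0,0,6],[0,0,4,0,0,0,6],[0,0,0,0,-8,0,6]]'
python3 -m inch '[[0,0,0,0,-8,0,6],[0,0,0,0,-8,0,6],[0,0,0,0,-7,0,6],[0,0,0,0,0,0,6],[0,0,0,0,0,0,6]]'
python3 - <<'E'
from fit import *
np.set_printoptions(precision=4,suppress=True)
s=get_state(); T=toolT(s); print(T,s["joint_pos"])
print("d",100*T[:3,:3].T@(np.array([0.4689,-0.2527,0.0065])-T[:3,3]))
E
```

```text
clock: 17.1
tcp_pos: [0.4944, -0.2161, 0.2074]
orientation: [0.003, -0.049, 0.999, -0.005]
wrist_force: [1.2, 0.2, 0.3]
finger_gap: 0.0599
clock: 17.6
tcp_pos: [0.4709, -0.2533, 0.2074]
orientation: [0.004, 0.231, 0.973, -0.004]
wrist_force: [0.3, 0.2, 0.8]
finger_gap: 0.06
clock: 18.1
tcp_pos: [0.4694, -0.2531, 0.115]
orientation: [0.06, 0.349, 0.935, -0.025]
wrist_force: [-1.1, 1.3, 0.0]
finger_gap: 0.0597
clock: 18.6
tcp_pos: [0.4708, -0.253, 0.1273]
orientation: [0.253, 0.336, 0.902, -0.096]
wrist_force: [0.1, -1.0, 0.7]
finger_gap: 0.0605
[[-0.6467  0.6543  0.392   0.4708]
 [ 0.5574  0.7562 -0.3426 -0.253 ]
 [-0.5206 -0.003  -0.8538  0.1273]
 [ 0.      0.      0.      1.    ]] [-0.6121 -0.0553 -0.8315  0.2495 -0.0552  0.0848]
d [ 6.4289 -0.0638 10.223 ]
```

```bash
python3 -m inch '[[2.6,0,4.2,1.0,0,1.7,6],[2.6,0,4.1,0,0,0,6],[0,0,0,0,0,0,6],[0,0,0,0,0,0,6]]'
python3 - <<'E'
from fit import *
np.set_printoptions(precision=4,suppress=True)
s=get_state(); T=toolT(s); print(T,s["joint_pos"])
print("d",100*T[:3,:3].T@(np.array([0.4689,-0.2527,0.0065])-T[:3,3]))
p=shot("wrist"); save(p,"w10.png",1.5)
p=shot("side"); save(p,"s10.png",5,(240,110,360,230))
E
```

```text
clock: 19.0
tcp_pos: [0.4718, -0.2543, 0.029]
orientation: [0.251, 0.352, 0.896, -0.1]
wrist_force: [0.0, 0.4, 0.7]
finger_gap: 0.0604
[[-0.6267  0.6804  0.3798  0.4718]
 [ 0.58    0.7328 -0.3559 -0.2543]
 [-0.5205 -0.0028 -0.8539  0.029 ]
 [ 0.      0.      0.      1.    ]] [-0.5993  0.1403 -0.9645 -0.0762 -0.0797  0.1261]
d [ 1.4492 -0.0701  1.7578]
```

View pics/w10.png

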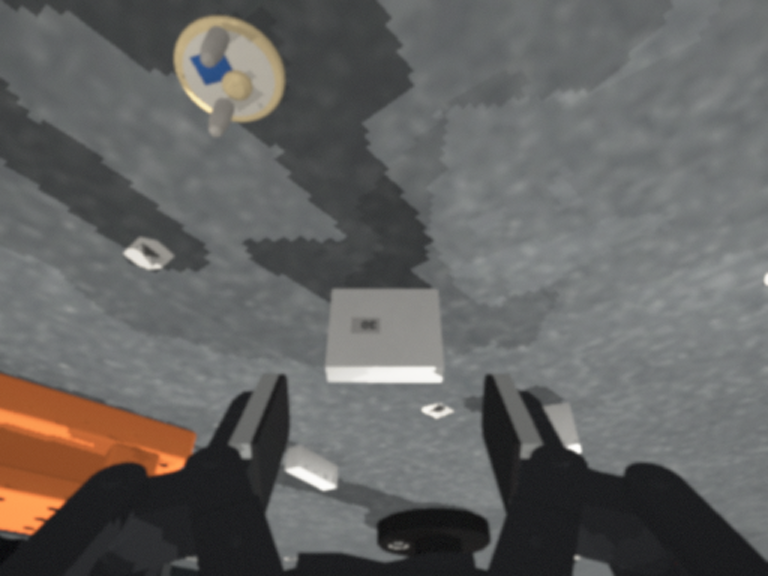

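View pics/s10.png

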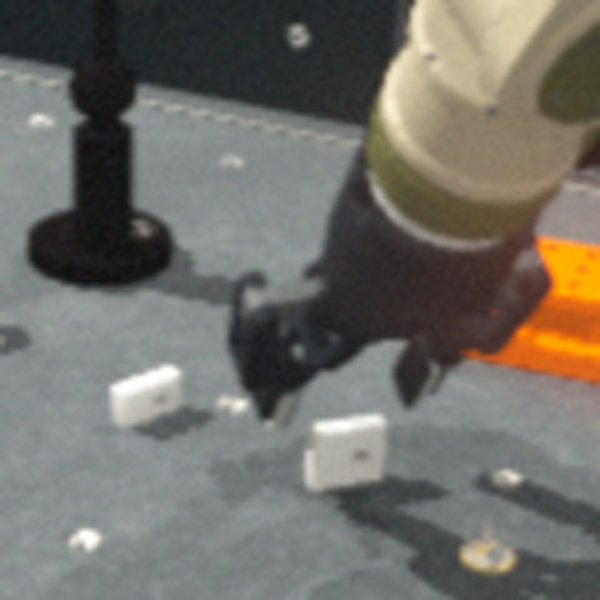

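```bash
python3 -m inch '[[0.8,0,0.9,0,0,0,6],[0.65,0,0.85,0,0,0,6],[0,0,0,0,0,0,6],[0,0,0,0,0,0,6]]'
python3 - <<'E'
from fit import *
np.set_printoptions(precision=4,suppress=True)
s=get_state(); T=toolT(s); print(T,s["joint_pos"],s["wrist_force"])
print("d",100*T[:3,:3].T@(np.array([0.4689,-0.2527,0.0065])-T[:3,3]))
p=shot("wrist"); save(p,"w11.png",1.5)
E
```

```text
clock: 19.5
tcp_pos: [0.4696, -0.2521, 0.0092]
orientation: [0.254, 0.351, 0.895, -0.101]
wrist_force: [-0.9, 0.1, 1.5]
finger_gap: 0.0599
[[-0.6239  0.6802  0.3848  0.4696]
 [ 0.5777  0.733  -0.3592 -0.2521]
 [-0.5264 -0.0018 -0.8502  0.0092]
 [ 0.      0.      0.      1.    ]] [-0.5977  0.1845 -1.0009 -0.1637 -0.0804  0.1272] [-0.9272  0.0663  1.5235]
d [ 0.1528 -0.0913  0.2277]
```

View pics/w11.png

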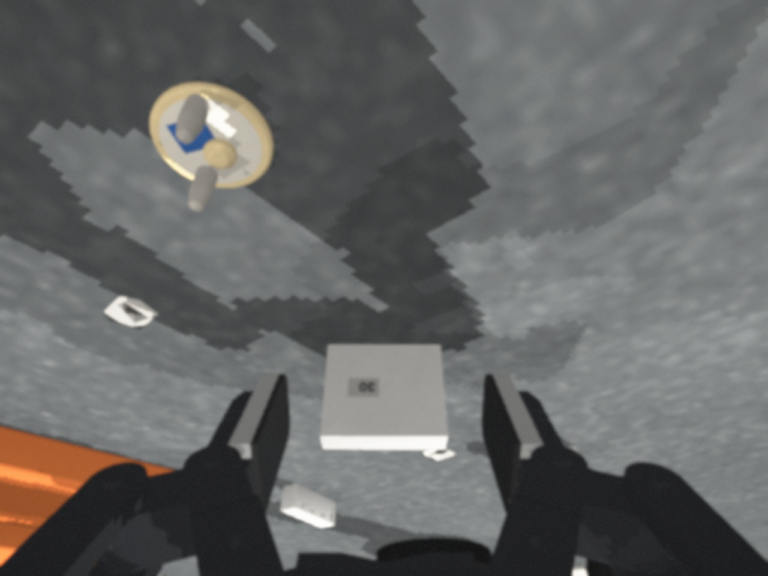

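```bash
python3 -m inch '[[0.13,0,0.21,0,0,0,6],[0,0,0,0,0,0,3.3],[0,0,0,0,0,0,3.3],[0,0,0,0,0,0,3.3],[0,0,0,0,0,0,3.3]]' 50
python3 -m inch '[[0,0,0,0,0,0,3.3],[0,0,0,0,0,0,3.3],[0,0,0,0,0,0,3.3]]'
python3 - <<'E'
from fit import *
np.set_printoptions(precision=4,suppress=True)
s=get_state(); T=toolT(s); print(T,s["joint_pos"],s["wrist_force"])
p=shot("wrist"); save(p,"w12.png",1.5)
p=shot("side"); save(p,"s12.png",5,(240,110,360,230))
E
```

```text
clock: 20.05
tcp_pos: [0.4678, -0.2508, 0.0043]
orientation: [0.253, 0.351, 0.896, -0.1]
wrist_force: [-3.3, 1.5, 6.7]
finger_gap: 0.0339
clock: 20.35
tcp_pos: [0.4678, -0.2508, 0.0043]
orientation: [0.253, 0.351, 0.896, -0.1]
wrist_force: [-3.0, 3.3, 6.2]
finger_gap: 0.0342
[[-0.6257  0.6801  0.382   0.4678]
 [ 0.5787  0.7331 -0.3574 -0.2508]
 [-0.5231 -0.0025 -0.8523  0.0043]
 [ 0.      0.      0.      1.    ]] [-0.5975  0.194  -1.0068 -0.1752 -0.0806  0.1272] [-2.9911  3.2734  6.1818]
```

View pics/w12.png

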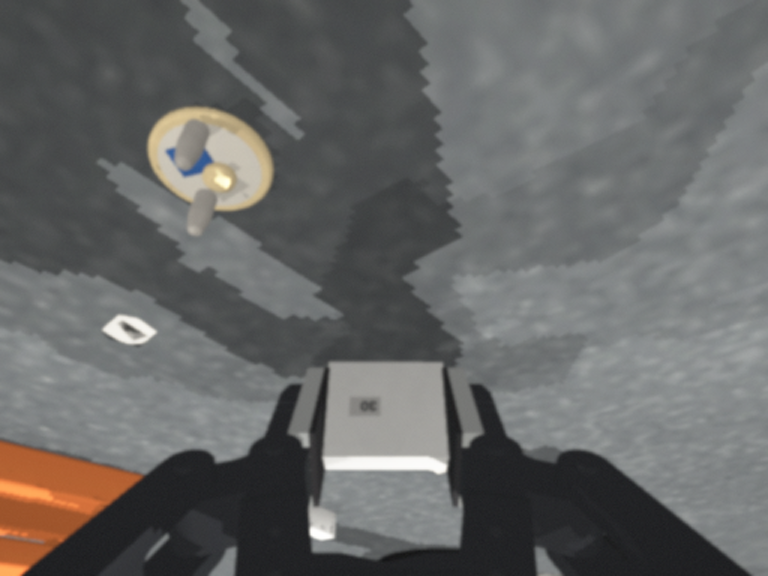

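View pics/s12.png

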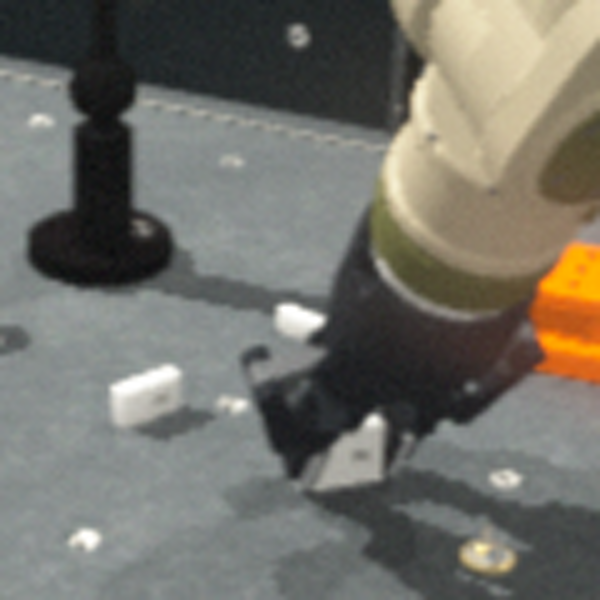

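```bash
python3 -m inch '[[-0.52,0,-0.85,0,0,0,3.3],[-1.05,0,-1.7,0,0,0,3.3],[-1.57,0,-2.55,0,0,0,3.3],[-1.57,0,-2.55,0,0,0,3.3],[0,0,0,0,0,0,3.3]]'
python3 - <<'E'
from fit import *
np.set_printoptions(precision=4,suppress=True)
s=get_state(); T=toolT(s); print(T,s["joint_pos"],s["wrist_force"])
p=shot("wrist"); save(p,"w13.png",1.5)
p=shot("side"); save(p,"s13.png",5,(240,110,360,230))
E
```

```text
clock: 20.95
tcp_pos: [0.4707, -0.2525, 0.0985]
orientation: [0.256, 0.351, 0.895, -0.101]
wrist_force: [0.1, -0.6, -0.9]
finger_gap: 0.0339
[[-0.6225  0.6801  0.3872  0.4707]
 [ 0.5766  0.7331 -0.3607 -0.2525]
 [-0.5292 -0.0013 -0.8485  0.0985]
 [ 0.      0.      0.      1.    ]] [-0.597  -0.0087 -0.8841  0.143  -0.0807  0.1276] [ 0.1216 -0.6417 -0.9131]
```

View pics/w13.png

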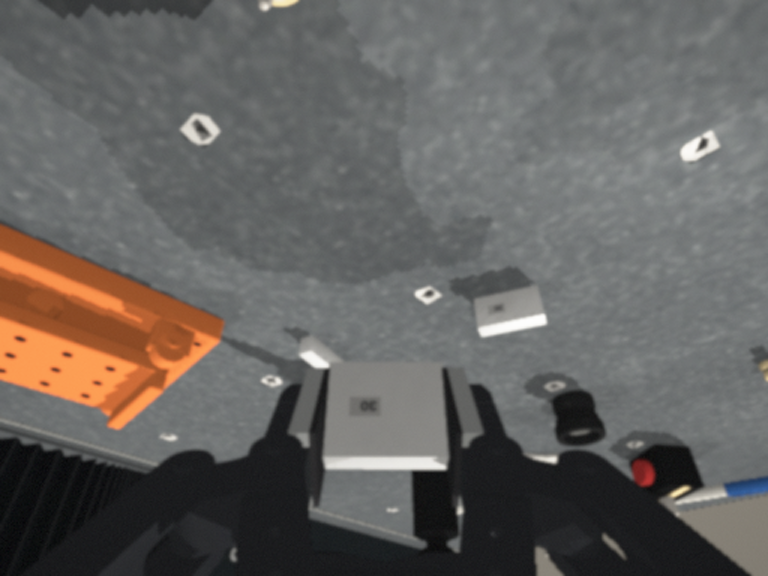

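View pics/s13.png

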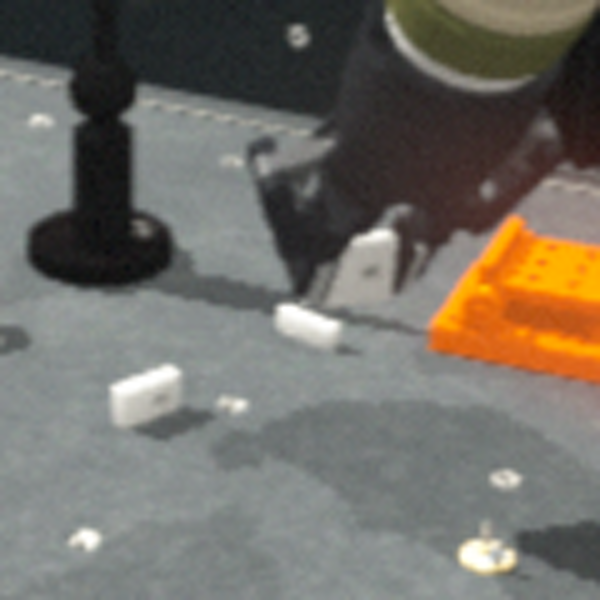

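```bash
python3 -m inch '[[-1.57,0,-2.55,0,0,0,3.3],[0,0,0,-4.2,0,-6.8,3.3],[0,0,0,-4.2,0,-6.8,3.3],[0,0,0,-4.2,0,-6.8,3.3],[0,0,0,-4.2,0,-6.8,3.3]]'
python3 -m inch '[[0,0,0,-4.2,0,-6.8,3.3],[0,0,0,-4.2,0,-6.8,3.3],[0,0,0,0,0,0,3.3],[0,0,0,0,0,0,3.3]]'
cat > tgt.py <<'E'
from fit import *
import sys
np.set_printoptions(precision=4,suppress=True)
g=np.radians(5.4); Rb=R.from_euler('z',g).as_matrix(); ob=np.array([0.6158,-0.0258,0])
q=[0.253,0.351,0.896,-0.1]; Rg=R.from_quat([.351,.896,-.1,.253]).as_matrix()
yawg=np.arctan2(Rg[1,1],Rg[0,1])
Rp=R.from_euler('z',np.pi/2+g-yawg).as_matrix()@Rg
def rep(b):
    s=get_state();T=toolT(s); w=ob+Rb@np.array(b)
    print("tcp",T[:3,3],"base mm",1000*Rb.T@(T[:3,3]-ob),"force",s["wrist_force"],"q",s["joint_pos"])
    print("shift cm",100*T[:3,:3].T@(w-T[:3,3]),"turn deg",np.degrees(R.from_matrix(T[:3,:3].T@Rp).as_rotvec()), "gap",s["finger_gap"])
if len(sys.argv)>1: rep([float(x)/1000 for x in sys.argv[1:4]])
E
python3 tgt.py -75 0 100
```

```text
clock: 21.55
tcp_pos: [0.4665, -0.2491, 0.1211]
orientation: [0.269, 0.089, 0.959, -0.024]
wrist_force: [-0.5, -1.0, -1.8]
finger_gap: 0.0341
clock: 21.95
tcp_pos: [0.4672, -0.2504, 0.1216]
orientation: [0.27, -0.04, 0.962, 0.013]
wrist_force: [-0.8, 0.3, -1.1]
finger_gap: 0.0338
tcp [ 0.4672 -0.2504  0.1216] base mm [-169.0947 -209.6214  121.5841] force [-0.7892  0.3304 -1.0628] q [-0.9007  0.0392 -0.7153  0.4952  0.4503 -0.9099]
shift cm [-6.6952 21.043   6.7064] turn deg [-0.002  -0.2507 -0.6504] gap 0.0337716474941834
```

```bash
python3 -m inch '[[-1.34,4.2,1.34,0,0,-0.6,3.3],[-1.34,4.2,1.34,0,-0.2,0,3.3],[-1.34,4.2,1.34,0,0,0,3.3],[-1.34,4.2,1.34,0,0,0,3.3],[-1.34,4.2,1.34,0,0,0,3.3]]'
python3 -m inch '[[0,0,0,0,0,0,3.3],[0,0,0,0,0,0,3.3]]'
python3 tgt.py -60 0 25
python3 - <<'E'
from fit import *
p=shot("side"); save(p,"s14.png",5,(140,110,280,230))
p=shot("wrist"); save(p,"w14.png",1.5)
E
```

```text
clock: 22.45
tcp_pos: [0.5386, -0.03, 0.1002]
orientation: [0.273, -0.046, 0.961, 0.011]
wrist_force: [2.0, -0.4, -0.5]
finger_gap: 0.0338
clock: 22.65
tcp_pos: [0.5383, -0.0299, 0.0998]
orientation: [0.272, -0.049, 0.961, 0.012]
wrist_force: [-0.6, -0.6, -1.4]
finger_gap: 0.0339
tcp [ 0.5383 -0.0299  0.0998] base mm [-77.5471   3.2599  99.7938] force [-0.611  -0.5674 -1.363 ] q [-0.3264 -0.0046 -0.8631  0.2012  0.216  -0.3716]
shift cm [ 2.4239 -0.3117  7.2907] turn deg [0.1068 0.0049 0.3783] gap 0.03386563062111989
```

View pics/s14.png

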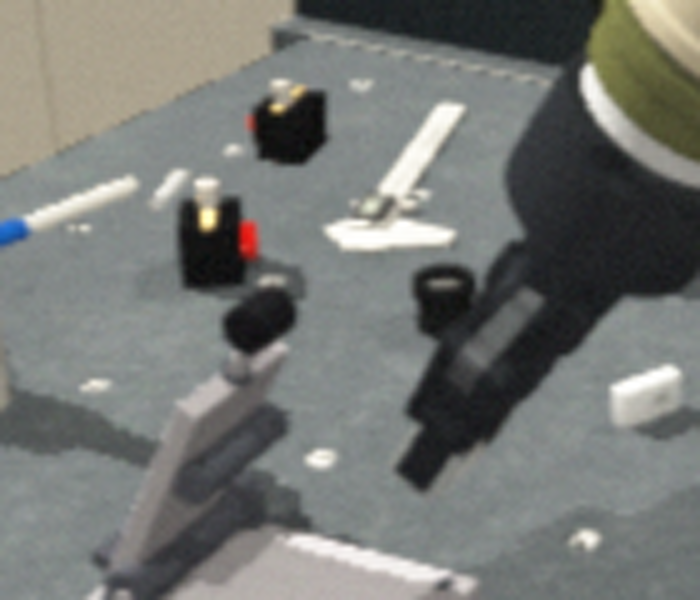

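View pics/w14.png

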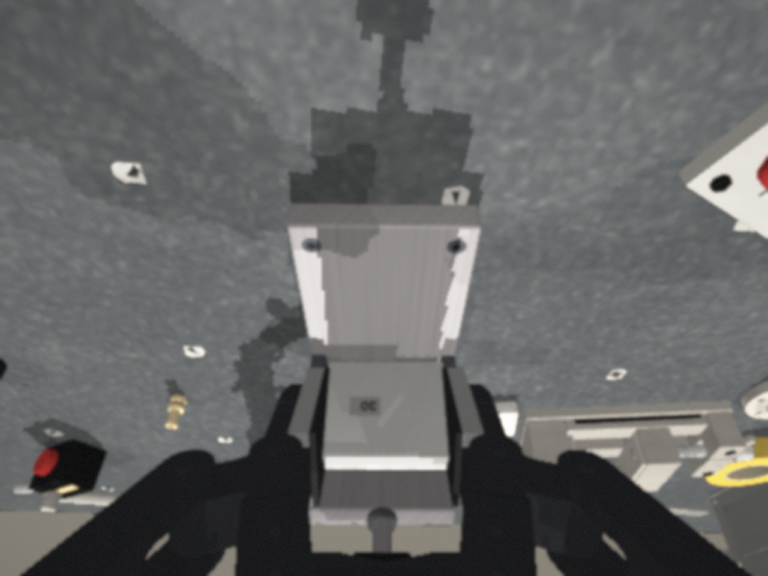

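```bash
python3 -m inch '[[1.2,-0.2,3.6,0,0,0.4,3.3],[1.2,-0.1,3.6,0,0,0,3.3],[0,0,0,0,0,0,3.3],[0,0,0,0,0,0,3.3]]'
python3 tgt.py -20 0 24.5
python3 - <<'E'
from fit import *
p=shot("side"); save(p,"s15.png",5,(140,110,280,230))
E
```

```text
clock: 23.15
tcp_pos: [0.556, -0.0356, 0.026]
orientation: [0.271, -0.043, 0.962, 0.012]
wrist_force: [0.4, -0.1, -0.6]
finger_gap: 0.0343
tcp [ 0.556  -0.0356  0.026 ] base mm [-60.492   -4.1393  25.9723] force [ 0.3922 -0.1257 -0.5735] q [-0.3236  0.1749 -0.923  -0.0381  0.2115 -0.3568]
shift cm [-3.3742  0.4358  2.2392] turn deg [-0.0465 -0.091  -0.3358] gap 0.03434140670028827
```

View pics/s15.png

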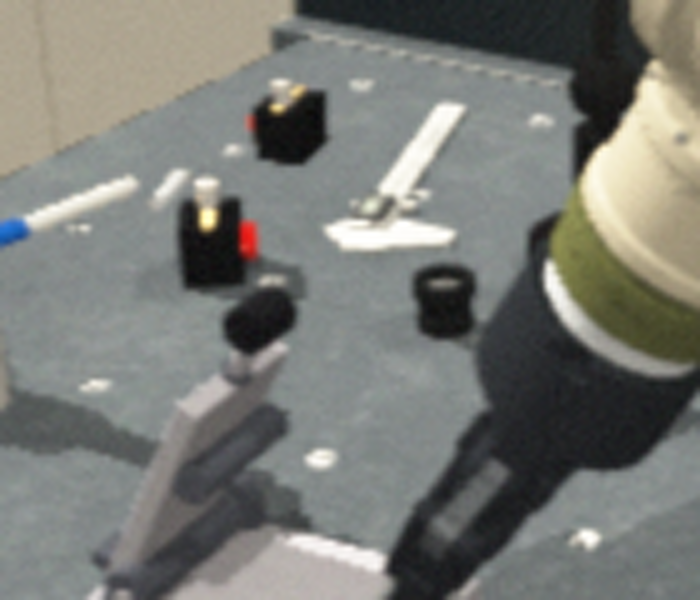

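```bash
python3 -m inch '[[-1.7,0.2,1.1,0,0,0,3.3],[-1.7,0.2,1.1,0,0,0,3.3],[0,0,0,0,0,0,3.3],[0,0,0,0,0,0,3.3]]'
python3 tgt.py -0.5 0 24.5
python3 - <<'E'
from fit import *
p=shot("side"); save(p,"s16.png",5,(140,110,280,230))
p=shot("wrist"); save(p,"w16.png",1.5)
E
```

```text
clock: 23.6
tcp_pos: [0.5978, -0.0272, 0.0282]
orientation: [0.274, -0.044, 0.961, 0.012]
wrist_force: [-0.4, -0.1, -1.1]
finger_gap: 0.0339
tcp [ 0.5978 -0.0272  0.0282] base mm [-18.0837   0.2646  28.2348] force [-0.425  -0.0888 -1.0729] q [-0.2754  0.2324 -0.8388 -0.0256  0.1888 -0.3165]
shift cm [-1.2976 -0.021   1.2442] turn deg [-0.0887  0.2323 -0.1279] gap 0.0338692767839484
```

View pics/s16.png

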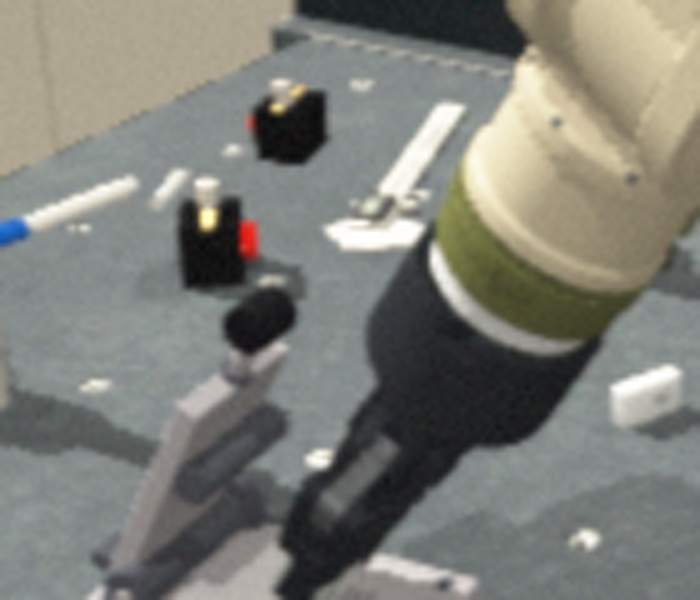

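View pics/w16.png

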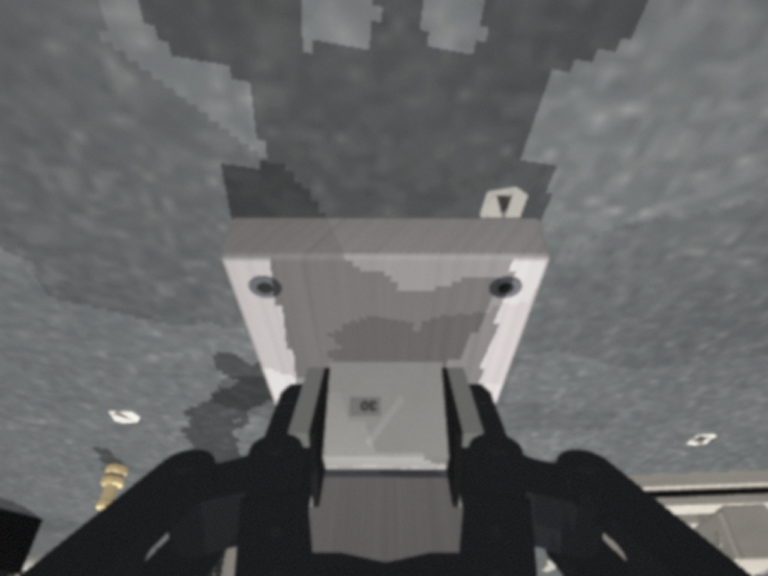

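```bash
python3 -m inch '[[-0.7,0,0.6,0,0,0,3.3],[-0.6,0,0.6,0,0,0,3.3],[0,0,0,0,0,0,3.3],[0,0,0,0,0,0,3.3]]'
python3 tgt.py -0.5 0 20.5
python3 - <<'E'
from fit import *
p=shot("side"); save(p,"s17.png",5,(140,110,280,230))
p=shot("scene"); save(p,"c17.png",5,(140,120,260,220))
E
```

```text
clock: 24.1
tcp_pos: [0.6145, -0.025, 0.0223]
orientation: [0.272, -0.044, 0.961, 0.012]
wrist_force: [1.3, 0.4, -0.4]
finger_gap: 0.0337
tcp [ 0.6145 -0.025   0.0223] base mm [-1.2284  0.9219 22.3212] force [ 1.2901  0.3786 -0.3544] q [-0.2608  0.2693 -0.8042 -0.0268  0.1818 -0.3042]
shift cm [ 0.0333 -0.0919  0.1934] turn deg [-0.0102  0.0496 -0.1339] gap 0.033701993454178146
```

View pics/s17.png

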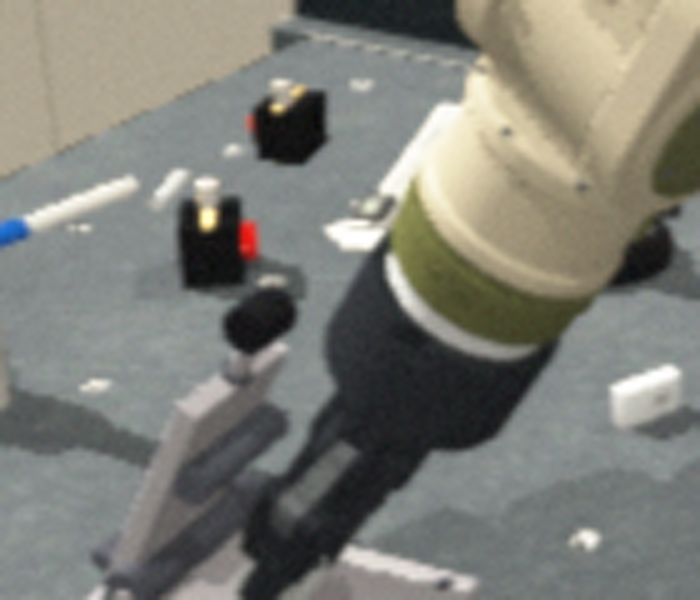

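View pics/c17.png

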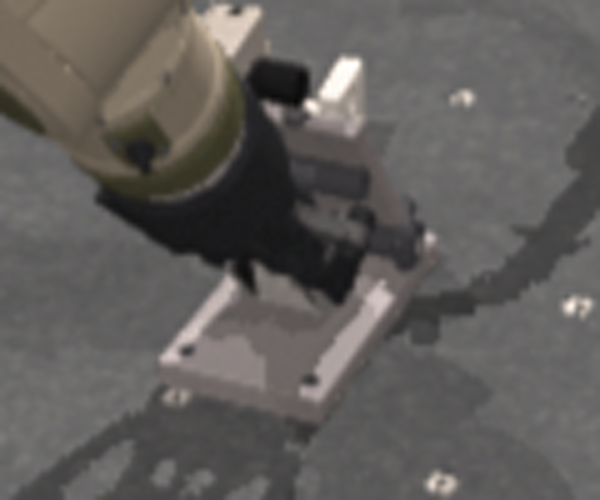

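```bash
python3 -m inch '[[0.07,-0.05,0.11,0,0,0,3.3],[0,0,0,0,0,0,3.3],[0,0,0,0,0,0,3.3]]'; python3 tgt.py -0.5 0 20.5
```

```text
clock: 24.5
tcp_pos: [0.6142, -0.0256, 0.0212]
orientation: [0.272, -0.044, 0.961, 0.012]
wrist_force: [-0.0, -0.3, -1.3]
finger_gap: 0.0338
tcp [ 0.6142 -0.0256  0.0212] base mm [-1.5449  0.3463 21.2153] force [-0.0084 -0.2754 -1.2919] q [-0.2621  0.2712 -0.806  -0.0306  0.1823 -0.3051]
shift cm [-0.0515 -0.0343  0.1158] turn deg [-0.0231  0.0628 -0.1465] gap 0.03384503806279524
```

```bash
python3 -m inch '[[0,0,0.1,0,0,0,3.3],[0,0,0,0,0,0,3.3],[0,0,0,0,0,0,3.3]]'; python3 tgt.py -0.5 0 20.5;  python3 -m inch '[[0.05,0,0.08,0,0,0,3.3],[0,0,0,0,0,0,3.3],[0,0,0,0,0,0,3.3]]'; python3 tgt.py -0.5 0 20.5
```

```text
clock: 24.8
tcp_pos: [0.615, -0.0255, 0.0205]
orientation: [0.272, -0.044, 0.961, 0.012]
wrist_force: [0.4, -0.2, -1.6]
finger_gap: 0.0337
tcp [ 0.615  -0.0255  0.0205] base mm [-0.8034  0.3306 20.5138] force [ 0.3774 -0.1905 -1.5826] q [-0.2616  0.2736 -0.8054 -0.0328  0.1822 -0.3047]
shift cm [-0.0252 -0.033   0.0172] turn deg [-0.0249  0.081  -0.1407] gap 0.03374320984815107
clock: 25.1
tcp_pos: [0.6151, -0.0255, 0.0203]
orientation: [0.273, -0.044, 0.961, 0.012]
wrist_force: [-4.7, -0.0, 7.7]
finger_gap: 0.0341
tcp [ 0.6151 -0.0255  0.0203] base mm [-0.6676  0.3262 20.29  ] force [-4.6737 -0.0005  7.6808] q [-0.2617  0.2742 -0.8064 -0.0354  0.1824 -0.3047]
shift cm [-0.0253 -0.0326 -0.009 ] turn deg [-0.0314  0.1401 -0.1317] gap 0.034088937834361156
```

```bash
python3 -m inch '[[-0.02,0,-0.04,0,0,0,3.3],[0,0,0,0,0,0,3.8],[0,0,0,0,0,0,4.4],[0,0,0,0,0,0,5],[0,0,0,0,0,0,5]]'
python3 - <<'E'
from fit import *
p=shot("wrist"); save(p,"w18.png",1.5)
p=shot("scene"); save(p,"c18.png",6,(160,140,240,210))
E
python3 tgt.py -0.5 0 20.5
```

```text
clock: 25.6
tcp_pos: [0.615, -0.0255, 0.02]
orientation: [0.272, -0.044, 0.961, 0.012]
wrist_force: [0.5, -0.1, -0.6]
finger_gap: 0.0499
tcp [ 0.6149 -0.0255  0.02  ] base mm [-0.8367  0.3536 19.9566] force [0.561  0.4296 0.3445] q [-0.2616  0.2747 -0.806  -0.0343  0.1822 -0.3048]
shift cm [-0.0572 -0.0353 -0.0285] turn deg [-0.0211  0.0781 -0.1395] gap 0.05008038138483726
```

View pics/w18.png

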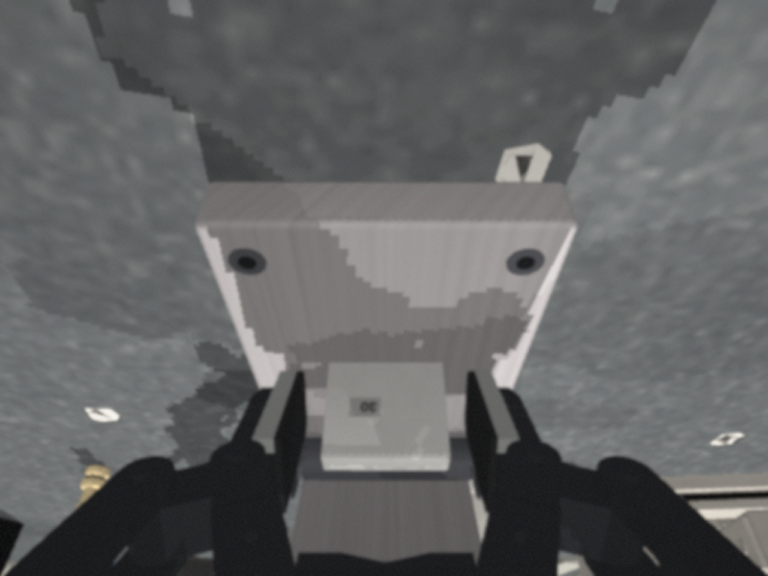

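View pics/c18.png

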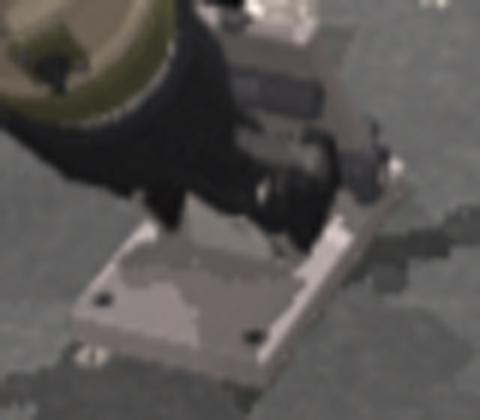

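```bash
python3 -m inch '[[0,0,-2,0,0,0,5],[0,0,-4,0,0,0,5],[0,0,-4,0,0,0,5],[0,0,-4,0,0,0,5],[0,0,0,0,0,0,5]]'
python3 -m inch '[[0,0,-3,0,0,0,5],[0,0,0,0,0,0,5],[0,0,0,0,0,0,5]]'
python3 - <<'E'
from fit import *
import pickle
np.set_printoptions(precision=4,suppress=True)
from tgt import Rb,ob
p=shot("wrist"); save(p,"w19.png",1.5); pickle.dump(p,open("w19.pkl","wb"))
for n in ("wrist","scene","side"):
    if n!="wrist": p=shot(n); save(p,n+"19.png",6,(150,130,250,220) if n=="scene" else (140,160,250,250))
    c=(cloud(p,np.ones(p["depth"].shape,bool))-ob)@Rb*1000
    m=(abs(c[:,1])<30)&(c[:,0]>-40)&(c[:,0]<12)&(c[:,2]>21)&(c[:,2]<52); c=c[m]
    print(n,len(c),c.min(0) if len(c) else 0,c.max(0) if len(c) else 0)
    t=c[c[:,2]>42]; print(" top",len(t),t.min(0) if len(t) else 0,t.max(0) if len(t) else 0)
E
python3 tgt.py -90 0 150
```

```text
clock: 26.2
tcp_pos: [0.5427, -0.0329, 0.1445]
orientation: [0.276, -0.044, 0.96, 0.011]
wrist_force: [0.6, -0.4, 0.3]
finger_gap: 0.0498
clock: 26.5
tcp_pos: [0.5265, -0.0339, 0.1649]
orientation: [0.273, -0.044, 0.961, 0.012]
wrist_force: [0.6, -0.1, 0.3]
finger_gap: 0.0501
wrist 1033 [-13.7165 -17.669   21.0014] [-3.8773 17.2649 47.6099]
 top 376 [-13.461  -17.2159  42.0274] [-3.8773 16.885  47.6099]
scene 149 [-13.9888 -18.0438  22.2386] [-1.1358 18.0363 47.7487]
 top 49 [-13.6742 -17.3838  42.0856] [-1.5757 18.0363 47.7487]
side 192 [-12.8245 -19.2949  21.0089] [-0.9755 18.2943 48.7529]
 top 74 [-12.4156 -19.2949  42.1118] [-0.9755 18.2943 48.7529]
tcp [ 0.5258 -0.0334  0.1632] base mm [-90.332    0.8824 163.221 ] force [-0.5321  0.6594 -0.7798] q [-0.3454 -0.1211 -0.778   0.4065  0.2236 -0.3792]
shift cm [ 0.6632 -0.0884  1.1442] turn deg [ 0.021  -0.0282 -0.1629] gap 0.049884495881968596
```

View pics/w19.png

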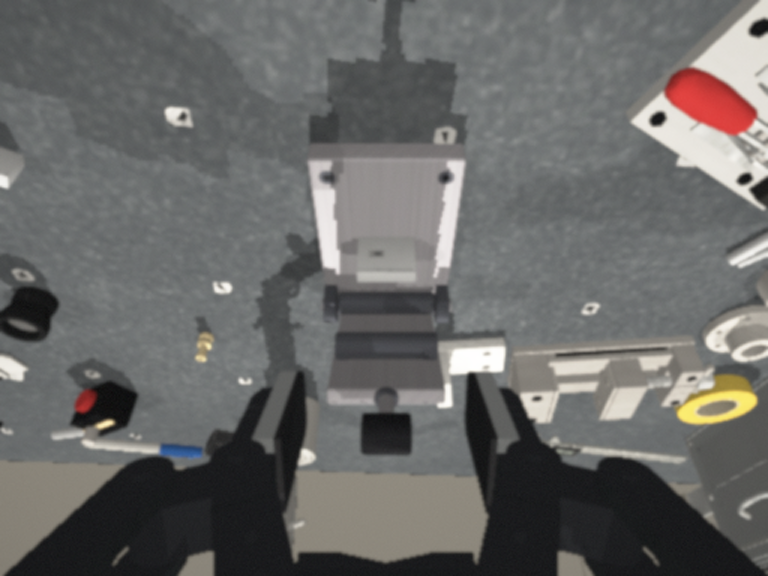

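View pics/side19.png

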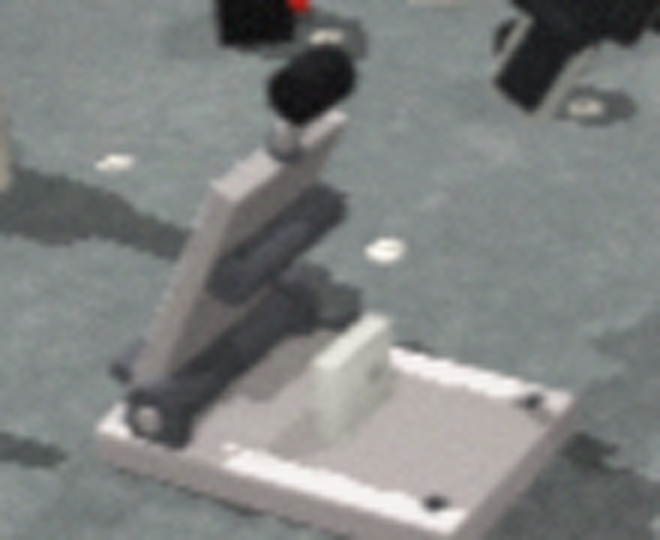

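```bash
python3 -m inch '[[0,0,-2,0,8,0,6],[0,0,-2,0,8,0,6],[0,0,0,0,8,0,6],[0,0,0,0,7.5,0,6],[0,0,0,0,0,0,6]]'
python3 - <<'E'
from fit import *
np.set_printoptions(precision=4,suppress=True)
from tgt import Rb,ob
for n in ("scene","side"):
    p=shot(n)
    c=(cloud(p,np.ones(p["depth"].shape,bool))-ob)@Rb*1000
    m=(abs(c[:,1])<16)&(c[:,0]>-30)&(c[:,0]<25)&(c[:,2]>125)&(c[:,2]<160); c=c[m]
    print(n,len(c),np.percentile(c,[2,50,98],axis=0))
for a in (1.0,1.05,1.1,1.15): print(a,45-125*np.cos(a)+12*np.sin(a),24+125*np.sin(a)+12*np.cos(a))
s=get_state();T=toolT(s);print(T)
E
```

```text
clock: 27.15
tcp_pos: [0.5115, -0.0353, 0.1943]
orientation: [0.005, -0.046, 0.999, 0.001]
wrist_force: [-0.4, 0.5, -1.7]
finger_gap: 0.0597
scene 103 [[-12.5791 -12.9336 132.5365]
 [ -7.7401  -3.4164 145.5441]
 [  4.1462  10.995  151.3959]]
side 150 [[-10.8537 -10.8499 125.6879]
 [ -4.8971   6.8209 144.7232]
 [  7.9082  12.0934 151.8931]]
1.0 -12.440136415822717 135.66750077140475
1.05 -6.7873022793376645 138.39875577395284
1.1 -1.0050268574599421 140.84407346478633
1.15 4.892237172606581 142.99734182317502
[[-0.9956 -0.0922  0.0144  0.5091]
 [-0.0922  0.9957  0.0024 -0.035 ]
 [-0.0146  0.001  -0.9999  0.1954]
 [ 0.      0.      0.      1.    ]]
```

```bash
python3 -m inch '[[-3.5,0,0,0,0,0,6],[-3.5,0,0,0,0,0,6],[-3.5,0,0,0,0,0,6],[0,0,0,0,0,0,6],[0,0,0,0,0,0,6]]'
cat > k.py <<'E'
from tgt import *
s=get_state();T=toolT(s)
print("tcp base mm",1000*Rb.T@(T[:3,3]-ob),s["wrist_force"],s["finger_gap"],"zaxis",T[:3,2])
w=ob+Rb@np.array([-1.5,0,124.5])/1000
print("shift",100*T[:3,:3].T@(w-T[:3,3]))
E
python3 k.py
```

```text
clock: 27.75
tcp_pos: [0.6121, -0.0256, 0.1994]
orientation: [0.008, -0.046, 0.999, 0.0]
wrist_force: [-1.0, 0.2, 0.3]
finger_gap: 0.0602
tcp base mm [ -3.6226   0.5189 199.4421] [-0.9813  0.1656  0.2524] 0.06018912353288635 zaxis [ 0.0169  0.0014 -0.9999]
shift [-0.0853 -0.0503  7.4967]
```

```bash
python3 -m inch '[[-0.1,0,3.8,0,0,0,6],[0,0,3.7,0,0,0,6],[0,0,0,0,0,0,6],[0,0,0,0,0,0,2],[0,0,0,0,0,0,2]]' 40
python3 -m inch '[[0,0,0,0,0,0,2],[0,0,0,0,0,0,2],[0,0,0,0,0,0,2]]' 40; python3 k.py
```

```text
clock: 28.25
tcp_pos: [0.6162, -0.0259, 0.1274]
orientation: [0.01, -0.046, 0.999, -0.0]
wrist_force: [-0.5, -0.4, 0.1]
finger_gap: 0.0318
clock: 28.55
tcp_pos: [0.6165, -0.0254, 0.1277]
orientation: [0.01, -0.046, 0.999, 0.0]
wrist_force: [-3.0, 1.5, 6.4]
finger_gap: 0.0228
tcp base mm [  0.7475   0.375  127.6846] [-2.9647  1.5435  6.3878] 0.022840137372575623 zaxis [ 0.0202  0.0011 -0.9998]
shift [ 0.231  -0.0378  0.3139]
```

```bash
python3 -m inch '[[1.14,0,0.52,0,0,0,2],[1.09,0,0.63,0,0,0,2],[1.02,0,0.73,0,0,0,2],[0.94,0,0.83,0,0,0,2],[0,0,0,0,0,0,2]]'; python3 k.py
python3 - <<'E'
from fit import *
p=shot("side"); save(p,"s20.png",6,(140,150,250,250))
E
```

```text
clock: 29.05
tcp_pos: [0.5746, -0.0292, 0.0996]
orientation: [0.01, -0.046, 0.999, 0.0]
wrist_force: [-4.4, 1.0, 5.6]
finger_gap: 0.023
tcp base mm [-41.3398   0.5076  99.5809] [-4.3851  0.9814  5.5582] 0.02302792547052776 zaxis [ 0.0201  0.001  -0.9998]
shift [-4.0335 -0.0434 -2.4112]
```

View pics/s20.png

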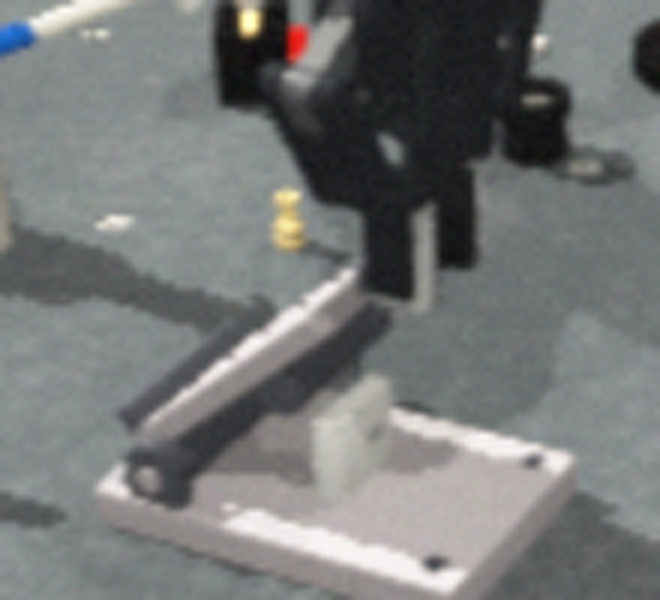

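```bash
python3 -m inch '[[0.35,0,0.36,0,0,0,2],[0.34,0,0.37,0,0,0,2],[0,0,0,0,0,0,2]]'; python3 k.py; python3 -m inch '[[0.2,0,0.24,0,0,0,2],[0.2,0,0.24,0,0,0,2],[0,0,0,0,0,0,2]]'; python3 k.py
```

```text
clock: 29.4
tcp_pos: [0.5682, -0.0298, 0.0925]
orientation: [0.01, -0.046, 0.999, 0.0]
wrist_force: [-4.7, 1.3, 9.6]
finger_gap: 0.023
tcp base mm [-47.8089   0.4912  92.5224] [-4.7364  1.3066  9.6459] 0.02304460623316958 zaxis [ 0.0199  0.001  -0.9998]
shift [-4.6938 -0.0408 -3.1048]
clock: 29.7
tcp_pos: [0.5642, -0.0301, 0.0877]
orientation: [0.01, -0.046, 0.999, 0.0]
wrist_force: [-5.7, 1.6, 10.5]
finger_gap: 0.0233
tcp base mm [-51.7305   0.5363  87.6611] [-5.6632  1.6112 10.5387] 0.02329034841981806 zaxis [ 0.0197  0.0011 -0.9998]
shift [-5.0948 -0.0443 -3.5841]
```

Run:
```python
from fit import *
p=shot("side"); save(p,"s21.png",6,(140,150,250,250))
```

```text
(no output)
```

View pics/s21.png

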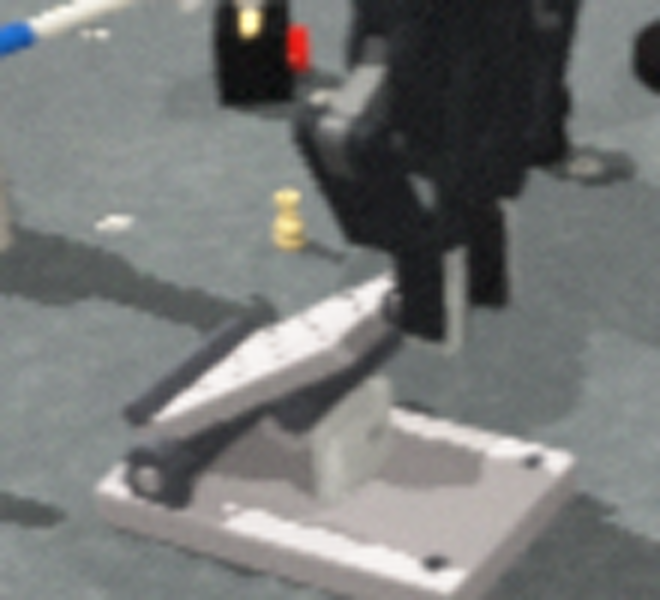

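```bash
cat > f.py <<'E'
from tgt import *
import time
s=get_state();T=toolT(s); F=-Rb.T@np.array(s["wrist_force"])
b=1000*Rb.T@(T[:3,3]-ob)
print("tcp base",b,"F on knob",F)
for a in (0.57,0.524):
    r=np.array([-125*np.cos(a)+12*np.sin(a),125*np.sin(a)+12*np.cos(a)]); r/=np.hypot(*r); t=np.array([-r[1],r[0]])
    print(a,"tang",F[[0,2]]@t,"rad",F[[0,2]]@r)
E
python3 -m inch '[[0.1,0,-0.04,0,0,0,2],[0,0,0,0,0,0,2]]'; python3 f.py
python3 -m inch '[[0.09,0,0.12,0,0,0,2],[0,0,0,0,0,0,2]]'; python3 f.py
```

```text
clock: 29.95
tcp_pos: [0.5642, -0.0302, 0.0877]
orientation: [0.011, -0.046, 0.999, 0.0]
wrist_force: [-2.8, 2.4, 8.5]
finger_gap: 0.0235
tcp base [-51.7523   0.4969  87.6501] F on knob [ 2.576  -2.6639 -8.5347]
0.57 tang 5.12141344127425 rad -7.297172412455925
0.524 tang 5.451547505141544 rad -7.053951421207647
clock: 30.15
tcp_pos: [0.5632, -0.0302, 0.0864]
orientation: [0.01, -0.046, 0.999, 0.0]
wrist_force: [-2.6, 2.2, 8.8]
finger_gap: 0.0232
tcp base [-52.7573   0.5181  86.4045] F on knob [ 2.4209 -2.4888 -8.7618]
0.57 tang 5.395815259979084 rad -7.3154224280848945
0.524 tang 5.7264982625975 rad -7.059564099122443
```

```bash
python3 -m inch '[[0.09,0,0.1,0,0,0,2],[0,0,0,0,0,0,2]]'; python3 f.py
python3 -m inch '[[0.07,0,0.08,0,0,0,2],[0,0,0,0,0,0,2]]'; python3 f.py
```

```text
clock: 30.35
tcp_pos: [0.5624, -0.0303, 0.0854]
orientation: [0.01, -0.046, 0.999, 0.0]
wrist_force: [-2.5, 2.7, 8.8]
finger_gap: 0.0234
tcp base [-53.5456   0.5372  85.3791] F on knob [ 2.2813 -2.9192 -8.8062]
0.57 tang 5.516907018045108 rad -7.233049666398913
0.524 tang 5.843674117299781 rad -6.971710215804255
clock: 30.55
tcp_pos: [0.5618, -0.0304, 0.0846]
orientation: [0.01, -0.046, 0.999, 0.0]
wrist_force: [-2.7, 3.2, 8.7]
finger_gap: 0.0234
tcp base [-54.1616   0.5008  84.5611] F on knob [ 2.3425 -3.4504 -8.6757]
0.57 tang 5.376467741029516 rad -7.200553886365189
0.524 tang 5.7018891200715585 rad -6.945706738927971
```

```bash
python3 -m inch '[[0.06,0,0.07,0,0,0,2],[0,0,0,0,0,0,2]]'; python3 f.py
python3 -m inch '[[0.06,0,0.07,0,0,0,2],[0,0,0,0,0,0,2]]'; python3 f.py
python3 - <<'E'
from fit import *
p=shot("side"); save(p,"s22.png",8,(145,180,225,245))
E
```

```text
clock: 30.75
tcp_pos: [0.5613, -0.0304, 0.0839]
orientation: [0.011, -0.046, 0.999, 0.0]
wrist_force: [-2.2, 2.6, 8.1]
finger_gap: 0.023
tcp base [-54.6798   0.5054  83.8893] F on knob [ 1.977  -2.7718 -8.1305]
0.57 tang 5.173476775437458 rad -6.576369689394288
0.524 tang 5.470410532853874 rad -6.33151710410831
clock: 30.95
tcp_pos: [0.5607, -0.0305, 0.0831]
orientation: [0.011, -0.046, 0.999, 0.0]
wrist_force: [-1.9, 3.0, 9.3]
finger_gap: 0.0233
tcp base [-55.2708   0.5139  83.1263] F on knob [ 1.6332 -3.1493 -9.2996]
0.57 tang 6.305262788056413 rad -7.028046683493084
0.524 tang 6.621769142101767 rad -6.730672510270865
```

View pics/s22.png

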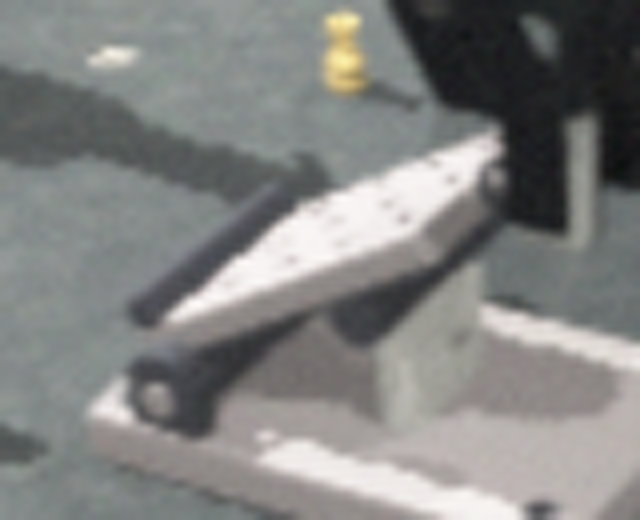

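```bash
python3 -m inch '[[0.03,0,0.04,0,0,0,2],[0,0,0,0,0,0,2]]'; python3 f.py
python3 -m inch '[[0.03,0,0.04,0,0,0,2],[0,0,0,0,0,0,2]]'; python3 f.py
```

```text
clock: 31.2
tcp_pos: [0.5605, -0.0305, 0.0828]
orientation: [0.011, -0.046, 0.999, 0.0]
wrist_force: [-2.0, 3.4, 7.9]
finger_gap: 0.023
tcp base [-55.5146   0.527   82.7835] F on knob [ 1.6302 -3.6121 -7.9277]
0.57 tang 5.228159977716999 rad -6.178422076577646
0.524 tang 5.506736755405339 rad -5.931475905338545
clock: 31.4
tcp_pos: [0.5601, -0.0305, 0.0823]
orientation: [0.01, -0.046, 0.999, 0.0]
wrist_force: [-2.8, 4.0, 8.9]
finger_gap: 0.0228
tcp base [-55.8796   0.5304  82.3136] F on knob [ 2.446  -4.2424 -8.8748]
0.57 tang 5.469192913455829 rad -7.404955145743517
0.524 tang 5.803915348911809 rad -7.145627926063235
```

```bash
python3 -m inch '[[0.03,0,0.04,0,0,0,2],[0,0,0,0,0,0,2]]'; python3 f.py
python3 -m inch '[[0.03,0,0.04,0,0,0,2],[0,0,0,0,0,0,2]]'; python3 f.py
python3 -m inch '[[0.03,0,0.04,0,0,0,2],[0,0,0,0,0,0,2]]'; python3 f.py
```

```text
clock: 31.6
tcp_pos: [0.5599, -0.0306, 0.0819]
orientation: [0.011, -0.046, 0.999, 0.0]
wrist_force: [-3.5, 2.4, 9.1]
finger_gap: 0.023
tcp base [-56.1414   0.5281  81.9426] F on knob [ 3.232  -2.7664 -9.0635]
0.57 tang 5.132140953190735 rad -8.139607600175847
0.524 tang 5.501002022887338 rad -7.895002178115427
clock: 31.8
tcp_pos: [0.5595, -0.0306, 0.0815]
orientation: [0.01, -0.046, 0.999, 0.0]
wrist_force: [-2.7, 3.0, 7.8]
finger_gap: 0.0232
tcp base [-56.477    0.5028  81.4737] F on knob [ 2.3599 -3.2386 -7.7999]
0.57 tang 4.676973865594294 rad -6.673368033527334
0.524 tang 4.978893180892735 rad -6.451243922191777
clock: 32.0
tcp_pos: [0.5593, -0.0306, 0.0811]
orientation: [0.011, -0.046, 0.999, 0.0]
wrist_force: [-3.0, 2.3, 8.7]
finger_gap: 0.0231
tcp base [-56.7387   0.5115  81.1376] F on knob [ 2.724  -2.607  -8.7231]
0.57 tang 5.178134953710142 rad -7.5299089183598555
0.524 tang 5.5189111208628 rad -7.2838334658095345
```

```bash
python3 -m inch '[[0.03,0,0.04,0,0,0,2],[0,0,0,0,0,0,2]]'; python3 f.py|head -2
python3 -m inch '[[0.03,0,0.04,0,0,0,2],[0,0,0,0,0,0,2]]'; python3 f.py|head -2
python3 - <<'E'
from fit import *
from tgt import Rb,ob
for n in ("side","scene"):
    p=shot(n); save(p,n+"23.png",8,(145,180,225,245) if n=="side" else (165,140,245,205))
    c=(cloud(p,np.ones(p["depth"].shape,bool))-ob)@Rb*1000
    m=(c[:,1]<26)&(c[:,1]>-26)&(c[:,0]>-30)&(c[:,0]<30)&(c[:,2]>60)&(c[:,2]<100); c=c[m]
    A=np.c_[c[:,0],np.ones(len(c))]
    for _ in range(4):
        k,*_r=np.linalg.lstsq(A,c[:,2],rcond=None); e=c[:,2]-A@k; g=abs(e)<2.5*max(e.std(),.5); c=c[g];A=A[g]
    # distance of line from hinge (45,24)
    d=(k[0]*45+k[1]-24)/np.hypot(1,k[0])
    print(n,len(c),"angle",np.arctan(-k[0]),"dist",d)
E
```

```text
clock: 32.2
tcp_pos: [0.5592, -0.0306, 0.0809]
orientation: [0.011, -0.046, 0.999, 0.0]
wrist_force: [-2.0, 3.7, 11.0]
finger_gap: 0.0231
tcp base [-56.8496   0.5296  80.9387] F on knob [  1.6408  -3.907  -11.0223]
0.57 tang 7.655471792552471 rad -8.098023855336939
clock: 32.4
tcp_pos: [0.5591, -0.0306, 0.0809]
orientation: [0.011, -0.046, 0.999, 0.0]
wrist_force: [-2.7, 4.2, 12.2]
finger_gap: 0.0231
tcp base [-56.9049   0.5158  80.8851] F on knob [  2.3011  -4.3974 -12.2197]
0.57 tang 8.189315781745684 rad -9.356832673031482
side 146 angle 0.5132249730293251 dist 19.158067344959928
scene 47 angle 0.49687737229143425 dist 19.305813104911746
```

View pics/side23.png

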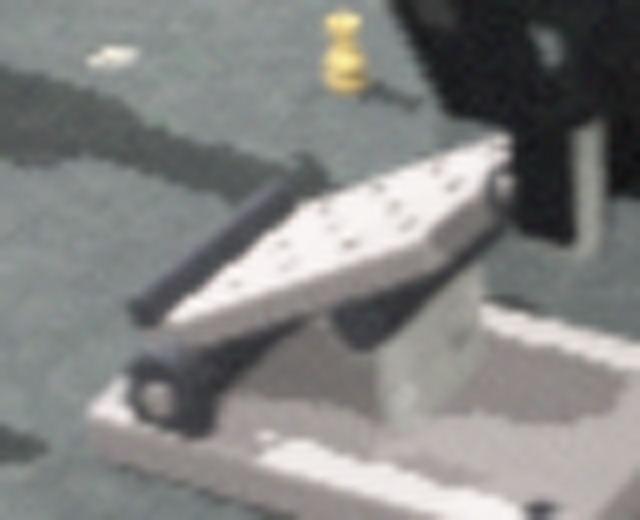

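View pics/scene23.png

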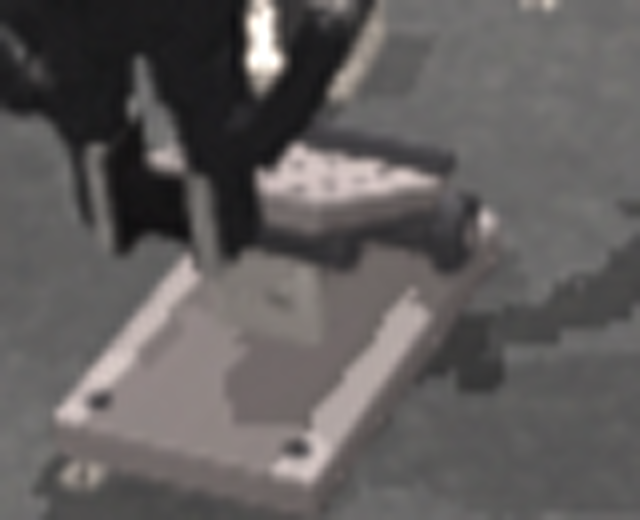

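```bash
python3 -m inch '[[0.03,0,0.04,0,0,0,2],[0,0,0,0,0,0,2]]'; python3 f.py|head -2
python3 -m inch '[[0,0,0,0,0,0,2.6],[0,0,0,0,0,0,3.2],[0,0,0,0,0,0,4.5],[0,0,0,0,0,0,4.5]]'; python3 f.py|head -2
```

```text
clock: 32.7
tcp_pos: [0.5591, -0.0307, 0.0808]
orientation: [0.011, -0.046, 0.999, 0.0]
wrist_force: [-2.9, 3.6, 13.2]
finger_gap: 0.0232
tcp base [-56.924    0.5054  80.8248] F on knob [  2.5562  -3.8534 -13.2228]
0.57 tang 8.820713242893545 rad -10.177036411004913
clock: 33.1
tcp_pos: [0.5565, -0.0311, 0.0771]
orientation: [0.008, -0.046, 0.999, 0.0]
wrist_force: [-0.0, 0.8, -0.4]
finger_gap: 0.0447
tcp base [-59.4949   0.3189  77.0575] F on knob [-0.0651 -0.7613  0.4331]
0.57 tang -0.3003839390240093 rad 0.3187086448868061
```

```bash
python3 -m inch '[[0,0,-3,0,0,0,4.5],[0,0,-3,0,0,0,4.5],[0,0,0,0,0,0,0],[0,0,0,0,0,0,0],[0,0,0,0,0,0,0]]' 20
python3 -m inch '[[0,0,0,0,0,0,0],[0,0,0,0,0,0,0]]' 20
python3 - <<'E'
from fit import *
from tgt import Rb,ob
for n in ("side","scene"):
    p=shot(n); save(p,n+"24.png",7,(140,170,240,245) if n=="side" else (150,135,250,210))
    c=(cloud(p,np.ones(p["depth"].shape,bool))-ob)@Rb*1000
    k=c[(abs(c[:,1])<14)&(c[:,0]>-75)&(c[:,0]<-40)&(c[:,2]>85)&(c[:,2]<115)]
    print("knob",np.percentile(k,[2,50,98],axis=0).round(1).tolist())
s=get_state();T=toolT(s);print(1000*Rb.T@(T[:3,3]-ob),s["finger_gap"],s["wrist_force"])
E
```

```text
clock: 33.6
tcp_pos: [0.5549, -0.0309, 0.1361]
orientation: [0.007, -0.046, 0.999, 0.0]
wrist_force: [-0.6, -0.4, -0.1]
finger_gap: 0.0017
clock: 33.8
tcp_pos: [0.555, -0.0309, 0.1362]
orientation: [0.007, -0.046, 0.999, 0.0]
wrist_force: [-0.2, -0.2, -0.3]
finger_gap: -0.0001
knob [[-66.2, -10.9, 89.9], [-59.4, 7.4, 102.1], [-42.3, 12.3, 108.5]]
knob [[-67.5, -12.1, 91.5], [-62.5, -3.1, 101.9], [-49.4, 11.0, 107.6]]
[-60.7732   0.5673 136.5436] 0.0001790762218647946 [-0.0788 -0.7294  0.0253]
```

View pics/side24.png

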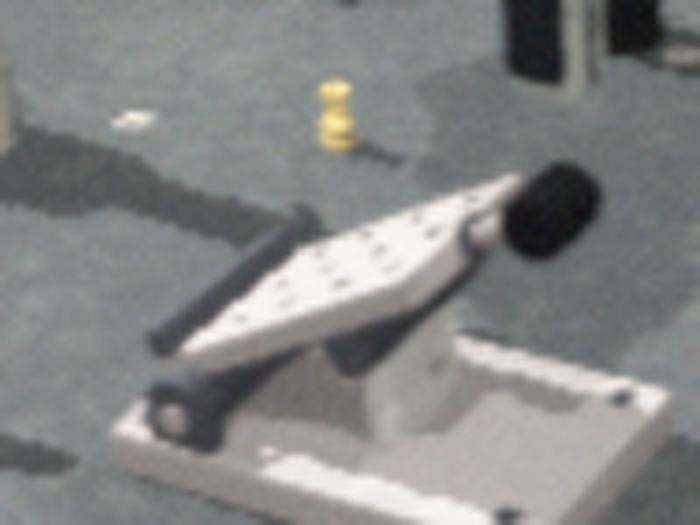

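View pics/scene24.png

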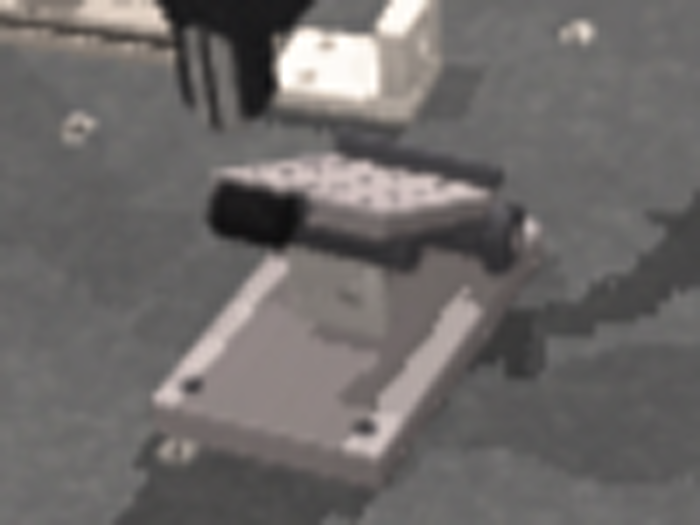

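```bash
python3 -m inch '[[-0.35,0,1.5,0,0,0,0],[0,0,0.9,0,0,0,0],[0,0,0,0,0,0,0],[0,0,0,0,0,0,0]]' 20; python3 f.py|head -1
python3 -m inch '[[0,0,0.15,0,0,0,0],[0,0,0,0,0,0,0]]'; python3 f.py|head -2
```

```text
clock: 34.3
tcp_pos: [0.5591, -0.0306, 0.113]
orientation: [0.008, -0.046, 0.999, 0.0]
wrist_force: [-0.0, 0.1, 0.2]
finger_gap: -0.0002
tcp base [-56.9061   0.5326 113.0443] F on knob [-0.0053 -0.1011 -0.1871]
clock: 34.5
tcp_pos: [0.5598, -0.0307, 0.1122]
orientation: [0.009, -0.046, 0.999, 0.0]
wrist_force: [-0.5, 0.7, -0.3]
finger_gap: 0.0004
tcp base [-56.2506   0.3572 112.1721] F on knob [ 0.4341 -0.7316  0.3096]
0.57 tang -0.5115662069705399 rad -0.15018249204886547
```

```bash
for i in 1; do :; done
python3 -m inch '[[0,0,0.2,0,0,0,0],[0,0,0,0,0,0,0]]'; python3 f.py|head -1
python3 -m inch '[[0,0,0.1,0,0,0,0],[0,0,0,0,0,0,0]]'; python3 f.py|head -1
python3 -m inch '[[0,0,0.1,0,0,0,0],[0,0,0,0,0,0,0]]'; python3 f.py|head -1
```

```text
clock: 34.7
tcp_pos: [0.5596, -0.0307, 0.1098]
orientation: [0.008, -0.046, 0.999, 0.0]
wrist_force: [0.0, 0.6, -0.6]
finger_gap: 0.0001
tcp base [-56.4431   0.4191 109.8121] F on knob [-0.0909 -0.6153  0.5634]
clock: 34.9
tcp_pos: [0.5595, -0.0307, 0.1087]
orientation: [0.008, -0.046, 0.999, 0.0]
wrist_force: [-0.6, -0.5, 0.2]
finger_gap: -0.0001
tcp base [-56.4833   0.453  108.7292] F on knob [ 0.6681  0.4484 -0.2111]
clock: 35.1
tcp_pos: [0.5595, -0.0307, 0.1077]
orientation: [0.008, -0.046, 0.999, 0.0]
wrist_force: [0.3, -0.0, 0.8]
finger_gap: -0.0001
tcp base [-56.4595   0.4569 107.6911] F on knob [-0.2748  0.0419 -0.8051]
```

```bash
python3 -m inch '[[0,0,0.07,0,0,0,0],[0,0,0,0,0,0,0]]'; python3 f.py|head -1
python3 -m inch '[[0,0,0.05,0,0,0,0],[0,0,0,0,0,0,0]]'; python3 f.py|head -1
```

```text
clock: 35.3
tcp_pos: [0.5596, -0.0307, 0.107]
orientation: [0.008, -0.046, 0.999, 0.0]
wrist_force: [0.2, 0.6, -0.6]
finger_gap: 0.0004
tcp base [-56.4249   0.4464 107.0045] F on knob [-0.307  -0.6024  0.5672]
clock: 35.5
tcp_pos: [0.5597, -0.0307, 0.1067]
orientation: [0.008, -0.046, 0.999, 0.0]
wrist_force: [-0.4, -0.2, 0.6]
finger_gap: 0.0
tcp base [-56.3372   0.4308 106.729 ] F on knob [ 0.4068  0.1996 -0.5949]
```

```bash
python3 -m inch '[[0,0,0.05,0,0,0,0],[0,0,0,0,0,0,0]]'; python3 f.py|head -1
python3 -m inch '[[0,0,0.05,0,0,0,0],[0,0,0,0,0,0,0]]'; python3 f.py|head -1
```

```text
clock: 35.7
tcp_pos: [0.5597, -0.0307, 0.1066]
orientation: [0.008, -0.046, 0.999, 0.0]
wrist_force: [-1.1, -0.4, 5.8]
finger_gap: 0.0002
tcp base [-56.2908   0.3974 106.6131] F on knob [ 1.1588  0.3224 -5.7815]
clock: 35.9
tcp_pos: [0.5597, -0.0307, 0.1066]
orientation: [0.009, -0.046, 0.999, 0.0]
wrist_force: [-1.5, 0.9, 7.5]
finger_gap: 0.0003
tcp base [-56.2775   0.3863 106.5715] F on knob [ 1.4199 -1.0186 -7.5255]
```

```bash
python3 -m inch '[[0,0,-0.3,0,0,0,0],[0,0,-3,0,0,0,0],[0,0,-4,0,0,0,0],[0,0,-4,0,0,0,0],[0,0,0,0,0,0,0]]'
python3 - <<'E'
from fit import *
from tgt import Rb,ob
np.set_printoptions(precision=1,suppress=True)
for n in ("side","scene"):
    p=shot(n); save(p,n+"25.png",7,(140,170,240,245) if n=="side" else (150,135,250,210))
    c0=(cloud(p,np.ones(p["depth"].shape,bool))-ob)@Rb*1000
    k=c0[(abs(c0[:,1])<14)&(c0[:,0]>-75)&(c0[:,0]<-50)&(c0[:,2]>85)&(c0[:,2]<115)]; print("knob top/front",np.percentile(k,[2,98],axis=0))
    k=c0[(abs(c0[:,1])<25)&(c0[:,0]>-20)&(c0[:,0]<5)&(c0[:,2]>21)&(c0[:,2]<42)]; print("block",np.percentile(k,[1,99],axis=0))
    c=c0[(abs(c0[:,1])<28)&(c0[:,0]>-38)&(c0[:,0]<30)&(c0[:,2]>55)&(c0[:,2]<100)]
    A=np.c_[c[:,0],np.ones(len(c))]
    for _ in range(6):
        kk=np.linalg.lstsq(A,c[:,2],rcond=None)[0]; e=c[:,2]-A@kk; g=abs(e)<2*max(e.std(),.6); c=c[g];A=A[g]
    print(n,len(c),"angle %.3f"%np.arctan(-kk[0]))
for n,uv in (("20",(0.572,-0.255)),("12",(0.5386,-0.3718)),("ring",(.4236,-.0763)),("loupe",(.6956,-.2907)),("disc",(.3769,-.2207)),("fit",(.749,-.166))):
    c=near(p,uv,0.03); c=c[c[:,2]>0.006]; print(n,len(c),1000*c.mean(0) if len(c) else None)
E
cat > /dev/null; python3 -m inch '[[0,0,-3,0,0,0,0],[0,0,0,0,0,0,0]]'
```

```text
clock: 36.4
tcp_pos: [0.5609, -0.0314, 0.2245]
orientation: [0.013, -0.046, 0.999, -0.001]
wrist_force: [0.8, 0.0, 0.5]
finger_gap: 0.0
knob top/front [[-66.3 -11.1  90.9]
 [-50.7  12.2 108.1]]
block [[-12.4 -16.9  21.5]
 [ -2.2  18.   41.5]]
side 202 angle 0.503
knob top/front [[-68.2 -12.3  91.1]
 [-51.3  10.3 107.7]]
block [[-14.3 -17.6  22.2]
 [ -3.3  17.8  41.2]]
scene 112 angle 0.483
20 106 [ 569.2 -255.6   16.2]
12 73 [ 536.5 -371.5   11.3]
ring 163 [417.5 -80.6  10.5]
loupe 181 [ 706.  -287.2   22.8]
disc 15 [ 380.8 -218.9    9.6]
fit 25 [ 749.  -166.5   15.5]
clock: 36.7
tcp_pos: [0.558, -0.031, 0.25]
orientation: [0.009, -0.046, 0.999, -0.0]
wrist_force: [0.6, 0.2, 0.4]
finger_gap: 0.0003
```

View pics/side25.png

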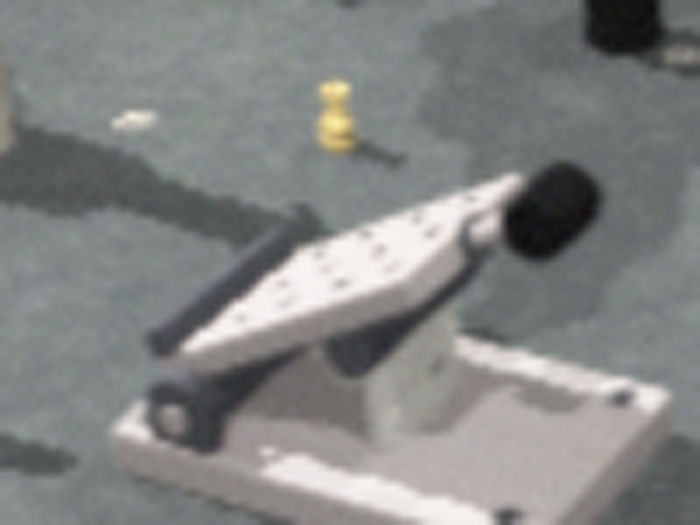

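```bash
python3 -c "
from workcell import workorder; print(workorder.hand_in())"
```

```text
the job is handed in; nothing more can be done
None
```

I handed the job in at about 37 s of the 72 s allowed. The sine plate is set on the 30 mm block, and no verdict was reported.

**What I did**
- **Raising:** I raised the grey plate by its knob to about 1.1 rad. That took two lifts. The first lift, to about 0.97 rad, left too little room for the gripper. A 40° tilt, which would have cleared it, ran into a joint limit at the block.
- **Placing:** I stood the block on the base with the fingers tilted about 31°, let it go, and backed out.
- **Folding down:** I folded the plate down in small steps until the force rose and the motion stopped. I let go of the knob, then pressed its top lightly with the closed fingers, at 7.5 N, and backed clear.

**Last checks that agreed**
- During the final press the knob did not move measurably. Its height of about 96.6 mm gives an angle of about 0.52 rad.
- The block stands upright, about 1 mm in front of its seat lengthwise and within 1 mm sideways.
- The other blocks and small things are within about 12 mm of their first rough positions, well under the 30 mm limit.
- The gripper is clear at 0.25 m, with no wrist force beyond noise.

**Checks that disagreed**
- The block measured about 10 mm thick, not the 19 mm listed. It is marked "30" and its height and length fit, so I used it.
- Fitting a plane to the plate in the camera depth gave 0.50 rad (side) and 0.48 rad (scene). The scene value is just below the 0.495 limit. Both fits were noisy, and I trusted the knob height instead.
- The tangential force on the knob while folding freely read about 5 N, against the 2 N listed. I judged contact by the rise in force and the stop, not by the absolute value.

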